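# Make up the table tray and the prep tray

## Robot

A 7-joint arm with a two-finger parallel gripper is mounted at the origin on a cart in front of the work surface, level with it; the furniture and walls round the work are solid. World frame = base frame: x ahead of the robot, y to its left, z up, the work surface at z = 0. Lengths are in m, angles in rad, forces in N, time in s.
With the tool pointing down it reaches from about 0.425 to 0.925 m from the base axis. Payload 6.8 kg.
Tool frame: the origin (TCP) lies on the mounting face of the last link; the fingertips stand 173 mm ahead of it and the grasp point (between the pads) lies 155 mm ahead of it; z points along the fingers, y is the line along which they close (so a half turn about z gives the same grasp; the last joint's range is limited). The gripper opens to 85 mm and grips with 20 to 120 N. Pads are 22 mm wide; open, the fingers measure 114 mm over their backs; the gripper's body (76 mm by 85 mm) begins 54 mm behind the grasp point. The pads swing forward as they close: fully open they stand 13 mm farther back than shut.
Start: joints at [-1.245, 0.477, 0.022, 1.555, -0.011, 1.109, -0.083], TCP at [0.284, 0.612, 0.405] pointing down, gripper open.
Joint ranges: [-2.96, 2.96], [-0.34, 2.1], [-1.41, 1.46], [0.24, 2.44], [-1.37, 4.51], [0.17, 1.92], [-2.96, 2.96]. Speed limits (rad/s): [2.39, 2.39, 3.14, 3.14, 3.14, 3.14, 3.14].

## Interface

Orientations are given as a rotation vector (axis times angle).
In Python, from bench import r gives the robot as it stands.
- The arm moves only by the tool arm_command, never from a script. Its argument "plan" is a list of rows, each an object of numbers: "claw": the closure, from 0 (fully open) to 1 (shut); "tx", "ty", "tz": the shift along the tool's x, y, z in m; "ax", "ay", "az": the turn, a rotation vector about the tool's x, y, z in degrees. A call has exactly 10 rows; each row shifts and turns the commanded pose from where the row before left it, along the tool's axes as they then stand; what a row does not reach is not made up. A row lasts 1/12 s, in which the tool goes at most 41.7 mm and 7.16 degrees, less where a joint would pass 70% of its speed; a pose out of reach is approached as far as the arm can. A call is refused whole if a number of a shift passes 0.0417 or a number of a turn 7.16, either way. A call with a gripper value outside its range is refused whole. The fingers move at their own pace and stop on an object; "squeeze" is the grip in N (left out, the last holds). Time passes only in rows, so rows that do not move let the fingers close, or fill a call up. It gives the time, the measured TCP pose, the force, the opening and the grip force at its end, in the units of the state.
- r.get_obs(): the state, without advancing time (a new reading comes with each control period).
- r.grab_frame(name): name is "scene" or "top"; returns the picture (384x512x3 uint8, red, green, blue); there is no depth.
- r.camera_model(name): a dict with "fx", "fy", "cx", "cy" (pixels), "position" and "orientation" of the camera in the world. Camera axes: x right, y up, looking along -z (the intrinsics and any distortion apply to the point x, -y, -z); pixel columns grow to the right and rows downward; lengths in m; the calibration is good to about 2 mm. A picture is of the moment at which its call begins. camera_model takes no time and is no camera call.
- r.hand_in(): hands the job in; it is judged then, once.
Trained networks look in the newest picture that a camera, given by its name, has taken for a name from the list of things; names that differ only in an ending like _2 or _b are one class to them, and where a whole thing is asked for, a point or a joint stands for the part that bears it (a point fixed in the world has none). Each returns a list of dicts, best first, with "confidence" (0 to 1); they miss things now and then, are a little off and sometimes report something else, mostly with a low value. They report only what shows in the picture. A call takes as long as a camera call. They do not tell look-alikes from the thing itself.
- r.boxes_of(target, camera): "location" ([x, y, z] in m, in the coordinates of the camera as it stood for that picture, good to about 4 mm: the middle of the surface that is visible of it).
- r.tip_of(target, camera): "location" ([x, y, z] in m, in the coordinates of the camera as it stood for that picture, good to about 4 mm: a listed point, or the origin of a listed thing).
The state is a dict: "clock": time; "joints": joint angles; "qvel": joint speeds; "tau": joint torques, N m; "tcp_pos": TCP position; "orientation": TCP orientation; "contact_force": force on the tool from outside, world axes, zero at the start; "moment": the same for the moment, N m; "grip_width": finger opening in m; "gripper_force": force on a finger pad.
Only numpy, scipy, OpenCV 4.12 (cv2) and the standard library are available. Lean on these libraries where they do the work, as an engineer would, in place of code of your own. Each camera call takes 0.05 s, during which the arm holds its last target. There are 200 camera calls.

## Task

Make up the two wooden trays from the stock that stands between them, one thing to a well: on the long tray, counting from its handle, the ramekin, then the pepper mill, then the salt shaker; on the short tray, counting from its handle, the tin, then the spice jar. Stand each thing upright on the floor of its well, in the middle, without tipping anything over. Leave the espresso cup and the timer where they are.

Things in the scene. Friction and masses are not known exactly. Their poses are not given: they have to be found in the camera images.
- long_tray: Fixed low wooden tray, 264 x 90 mm, rims 16 mm high; three open wells in a row, a steel loop handle (40 mm long) at the end towards the robot. Wells 84 x 84 mm inside, floor 3 mm above the worktop, walls 3 mm thick. Well centres from the handle: first -87, second 0, third +87 mm along the tray's x, y = 0. Origin: centre of the underside, handle not counted; x along the row away from the handle, z up.
- short_tray: Fixed low wooden tray, 177 x 90 mm, rims 16 mm high; two open wells in a row, a steel loop handle (40 mm long) at the end towards the robot. Wells 84 x 84 mm inside, floor 3 mm above the worktop, walls 3 mm thick. Well centres from the handle: first -43.5, second +43.5 mm along the tray's x, y = 0. Origin: centre of the underside, handle not counted; x along the row away from the handle, z up.
- ramekin: Small white open ramekin (round baking dish), 38 mm high, 69 mm across the rim, narrowing to 58 mm at the foot; about 0.09 kg. Can be taken across the rim. Origin: centre of the underside; z up.
- pepper_mill: Brown turned wooden pepper mill, the tallest thing of the stock: 150 mm high, round, 58 mm across at the foot; the rounded head (109 to 139 mm above the foot, 50 mm across) can be gripped at about 120 mm and does not turn; a 12 mm steel button tops it; about 0.18 kg. Origin: centre of the underside; z up.
- salt_shaker: Clear round salt shaker with grey domed cap, 90 mm high, 44 mm across, the cap 34 mm across above 74 mm; about 0.1 kg. Origin: centre of the underside; z up.
- tin: Food tin with a pale green paper label, a plain upright cylinder 58 mm across, 72 mm high; about 0.18 kg. Origin: centre of the underside; z up.
- spice_jar: Slim round spice jar with black cap, an upright cylinder 41 mm across, 105 mm high; about 0.11 kg. Origin: centre of the underside; z up.
- cup: White espresso cup with one handle, standing among the stock but not wanted: 62 x 88 mm with the handle, 50 mm high. Stays where it is. Origin: centre of the underside of cup and handle together; the handle points to -y of its own frame.
- timer: White round kitchen timer with a red dial, 62 mm across, 46 mm high, standing behind the stock. Stays where it is. Origin: centre of the underside; z up.
Not all that is in view belongs to the job. Leave any pink or purple look-alike of the salt_shaker alone.

How it is judged:
At the end, for the whole second after the job is handed in: Each of the five stands upright (0.08 rad), released and at rest, on the floor of its well, within 15 mm of its centre both ways: long tray from the handle ramekin, pepper mill, salt shaker; short tray tin, spice jar. Cup and timer within 20 mm of where they were (x of ramekin in the frame of long_tray between -0.102 and -0.072 m and y of ramekin in the frame of long_tray between -0.015 and 0.015 m and height (world z) of each of ramekin, pepper_mill, salt_shaker, tin, spice_jar below 0.007 m and angle between each of ramekin, pepper_mill, salt_shaker, tin, spice_jar's own z axis and vertical below 0.08 rad and linear speed of each of ramekin, pepper_mill, salt_shaker, tin, spice_jar below 0.02 m/s and angular speed of each of ramekin, pepper_mill, salt_shaker, tin, spice_jar below 0.2 rad/s and x of pepper_mill in the frame of long_tray between -0.015 and 0.015 m and y of pepper_mill in the frame of long_tray between -0.015 and 0.015 m and x of salt_shaker in the frame of long_tray between 0.072 and 0.102 m and y of salt_shaker in the frame of long_tray between -0.015 and 0.015 m and x of tin in the frame of short_tray between -0.0585 and -0.0285 m and y of tin in the frame of short_tray between -0.015 and 0.015 m and x of spice_jar in the frame of short_tray between 0.0285 and 0.0585 m and y of spice_jar in the frame of short_tray between -0.015 and 0.015 m and distance of each of cup, timer from where it was at the start of the episode below 0.02 m); the robot touches nothing.
It fails at once if one of the five things is tipped over (angle between any of ramekin, pepper_mill, salt_shaker, tin, spice_jar's own z axis and vertical above 1 rad).
It fails at once if the espresso cup or the timer is pushed away or tipped over (distance of any of cup, timer from where it was at the start of the episode above 0.03 m or angle between any of cup, timer's own z axis and vertical above 0.6 rad).
It also fails if it takes over 115 s, if anything falls off the work surface, if the arm or the gripper's body presses on something with over 40 N, if the wrist force passes 120 N, or if a joint passes its speed limit or range.

## Working session

There is one attempt and no reset: what is moved stays moved. The work goes in short steps, Python scripts to look and compute and a tool call to move; the robot and the scene stay as the last step left them, time stands still between calls to the robot, and variables do not carry over. Pictures are saved under pics/ and viewed, at most 14 in all, crops included, and the job is handed in when it is done.

Besides the shell and the picture viewer there is one more tool, called after "Call:" as name([rows], argument=value, ...), one row to a line, values as JSON. arm_command: Moves the arm, as the interface text tells. Its arguments: {"type":"object","properties":{"plan":{"type":"array","items":{"type":"object","properties":{"claw":{"type":"number"},"tx":{"type":"number"},"ty":{"type":"number"},"tz":{"type":"number"},"ax":{"type":"number"},"ay":{"type":"number"},"az":{"type":"number"}}}},"squeeze":{"type":"number"}},"required":["plan"]}

```bash
mkdir -p pics
cat > h.py <<'E'
import numpy as np,cv2
from scipy.spatial.transform import Rotation as R
from bench import r
def cam(n):
    m=r.camera_model(n);o=np.array(m["orientation"],float)
    Rm=o if o.shape==(3,3) else (R.from_rotvec(o).as_matrix() if o.size==3 else R.from_quat(o).as_matrix())
    return m,Rm,np.array(m["position"])
def w(n,p):
    m,Rm,t=cam(n);return Rm@np.array(p)+t
def proj(n,P):
    m,Rm,t=cam(n);p=Rm.T@(np.array(P)-t);return m["cx"]+m["fx"]*p[0]/-p[2],m["cy"]+m["fy"]*-p[1]/-p[2]
def unproj(n,u,v,z):
    m,Rm,t=cam(n);d=Rm@np.array([(u-m["cx"])/m["fx"],-(v-m["cy"])/m["fy"],-1]);return t+d*(z-t[2])/d[2]
E
python3 - <<'E'
from h import *
for n in("scene","top"):
    print(n,r.camera_model(n))
    f=r.grab_frame(n);cv2.imwrite(f"pics/{n}0.png",cv2.resize(f[:,:,::-1],(800,600),interpolation=cv2.INTER_CUBIC))
    for t in "long_tray short_tray ramekin pepper_mill salt_shaker tin spice_jar cup timer".split():
        print(t,[(np.round(w(n,d["location"]),3),round(d["confidence"],2)) for d in r.tip_of(t,n)])
print(r.get_obs())
E
```

```text
scene {'fx': 440.72109126239536, 'fy': 440.72109126239536, 'cx': 247.3913435742203, 'cy': 195.92941324361834, 'position': array([ 0.27077403, -0.51786687,  0.75668352]), 'orientation': array([ 0.69077156, -0.21029046, -0.55497633])}
long_tray [(array([ 0.505,  0.252, -0.003]), 0.96)]
short_tray [(array([ 0.51 , -0.281, -0.001]), 0.66), (array([0.555, 0.079, 0.001]), 0.3)]
ramekin [(array([ 0.655, -0.069, -0.003]), 0.74)]
pepper_mill [(array([ 0.452, -0.085,  0.002]), 0.92)]
salt_shaker [(array([0.705, 0.166, 0.003]), 0.95), (array([0.552, 0.078, 0.002]), 0.88), (array([ 0.452,  0.151, -0.002]), 0.83)]
tin [(array([ 0.545, -0.075, -0.   ]), 0.66)]
spice_jar [(array([ 0.455, -0.084,  0.003]), 0.69), (array([0.457, 0.067, 0.004]), 0.59)]
cup [(array([ 0.66 ,  0.066, -0.002]), 0.74)]
timer [(array([ 0.732, -0.051,  0.002]), 0.65)]
top {'fx': 442.184953586508, 'fy': 442.184953586508, 'cx': 246.35497850531888, 'cy': 191.24538475169155, 'position': array([0.41263728, 0.01591144, 1.17055143]), 'orientation': array([ 0.13514704, -0.12674884, -1.59501683])}
long_tray [(array([0.503, 0.251, 0.0
[... 503 characters left out ...]
ts': array([-1.24510621,  0.47698449,  0.02241859,  1.55540004, -0.01151825,
        1.10929539, -0.08311377]), 'qvel': array([1.37022363e-03, 2.16858906e-03, 8.85416244e-04, 9.65891313e-05,
       9.10740575e-04, 2.53093562e-03, 6.12684631e-04]), 'tau': array([ 6.30364520e-04, -5.96319187e+01,  1.60688091e+00, -2.81548172e+01,
        1.24699765e-02,  1.58950385e-03, -6.70696053e-06]), 'tcp_pos': array([0.28371957, 0.61249038, 0.40471866]), 'orientation': array([-6.76153805e-01, -3.06795049e+00, -6.92520676e-05]), 'contact_force': array([ 0.09141064, -0.21725768, -0.43430428]), 'moment': array([-0.00639404,  0.00528199, -0.0707293 ]), 'gripper_force': 0.0, 'grip_width': 0.08538105999892213}
```

View pics/scene0.png

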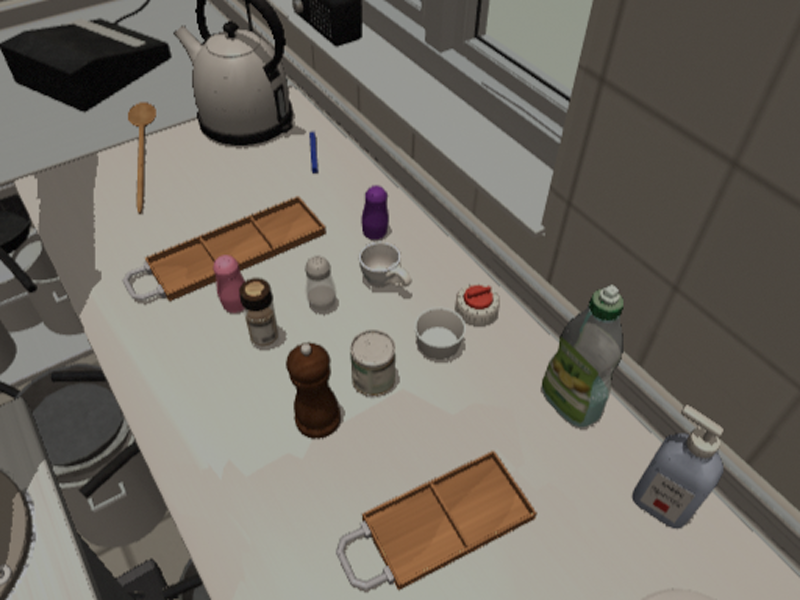

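View pics/top0.png

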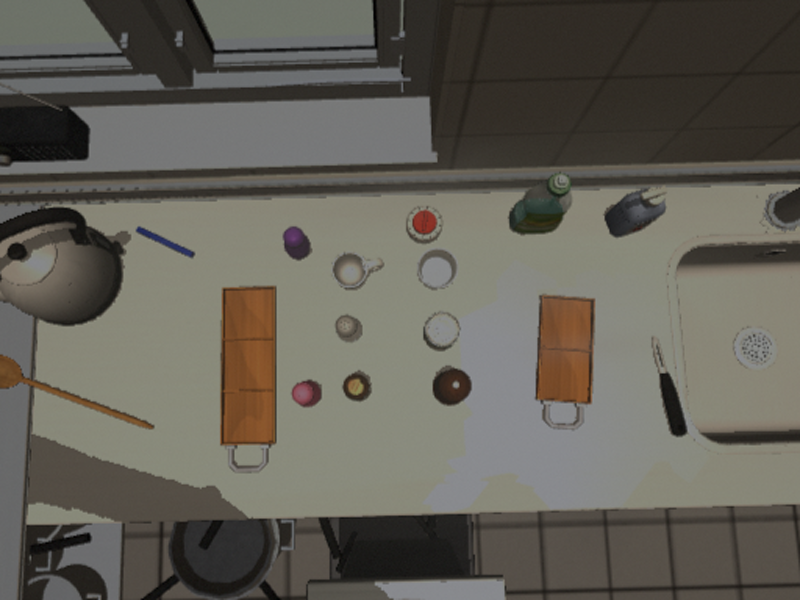

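The scene view shows the stock at about x 240–500, y 240–440, with the long tray at (235,248) and the short tray at (450,520). The clear salt shaker is at (320,283), between the pink look-alike (230,283) and the purple one (375,212). The top view agrees: long tray at (249,365), short tray at (566,349). Next I'll refine the tray poses.

Run:
```python
from h import *
for n in("top","scene"):
    im=cv2.resize(cv2.imread(f"pics/{n}0.png"),(512,384),interpolation=cv2.INTER_AREA)
    h=cv2.cvtColor(im,cv2.COLOR_BGR2HSV)
    m=cv2.inRange(h,(5,110,60),(20,255,255));m=cv2.morphologyEx(m,cv2.MORPH_CLOSE,np.ones((5,5)))
    for c in cv2.findContours(m,cv2.RETR_EXTERNAL,cv2.CHAIN_APPROX_NONE)[0]:
        if cv2.contourArea(c)<1500: continue
        P=np.array([unproj(n,*p[0],.014)[:2] for p in c],np.float32)
        c0,s,a=cv2.minAreaRect(P);print(n,np.round(c0,4),np.round(s,3),round(a,2))
```

```text
top [ 0.5143 -0.2796] [0.09  0.175] 83.86
top [0.5036 0.2532] [0.089 0.262] 89.95
scene [ 0.513  -0.2821] [0.092 0.178] 83.78
scene [0.5019 0.2472] [0.263 0.1  ] 0.09
```

Call:
arm_command([
  {"az": -5, "ty": -0.02},
  {"az": -5, "ty": -0.02},
  {"az": -5, "ty": -0.02},
  {"az": -5, "ty": -0.02},
  {"az": -4.85, "ty": -0.02},
  {"ty": -0.04},
  {"ty": -0.04},
  {"ty": -0.04},
  {"ty": -0.04},
  {"ty": -0.04},
], squeeze=35)

```text
invalid input at $.plan[0]: expected keys claw, tx, ty, tz, ax, ay, az
```

Call:
arm_command([
  {"claw": 0, "tx": 0, "ty": 0, "tz": 0, "ax": 0, "ay": 0, "az": -5},
  {"claw": 0, "tx": 0, "ty": 0, "tz": 0, "ax": 0, "ay": 0, "az": -5},
  {"claw": 0, "tx": 0, "ty": 0, "tz": 0, "ax": 0, "ay": 0, "az": -5},
  {"claw": 0, "tx": 0, "ty": 0, "tz": 0, "ax": 0, "ay": 0, "az": -5},
  {"claw": 0, "tx": 0, "ty": 0, "tz": 0, "ax": 0, "ay": 0, "az": -4.85},
  {"claw": 0, "tx": -0.03, "ty": -0.03, "tz": 0, "ax": 0, "ay": 0, "az": 0},
  {"claw": 0, "tx": -0.03, "ty": -0.03, "tz": 0, "ax": 0, "ay": 0, "az": 0},
  {"claw": 0, "tx": -0.03, "ty": -0.03, "tz": 0, "ax": 0, "ay": 0, "az": 0},
  {"claw": 0, "tx": -0.03, "ty": -0.03, "tz": 0, "ax": 0, "ay": 0, "az": 0},
  {"claw": 0, "tx": -0.03, "ty": -0.03, "tz": 0, "ax": 0, "ay": 0, "az": 0},
], squeeze=35)

```text
clock: 1.83
tcp_pos: [0.4322, 0.4636, 0.4049]
orientation: [-0.0, 3.141, 0.0]
contact_force: [0.7, 0.7, -0.3]
grip_width: 0.0856
gripper_force: 0.0
```

Call:
arm_command([
  {"claw": 0, "tx": -0.022, "ty": -0.04, "tz": 0, "ax": 0, "ay": 0, "az": 0},
  {"claw": 0, "tx": -0.022, "ty": -0.04, "tz": 0, "ax": 0, "ay": 0, "az": 0},
  {"claw": 0, "tx": -0.022, "ty": -0.04, "tz": 0, "ax": 0, "ay": 0, "az": 0},
  {"claw": 0, "tx": -0.022, "ty": -0.04, "tz": 0, "ax": 0, "ay": 0, "az": 0},
  {"claw": 0, "tx": -0.022, "ty": -0.04, "tz": 0, "ax": 0, "ay": 0, "az": 0},
  {"claw": 0, "tx": -0.022, "ty": -0.04, "tz": 0, "ax": 0, "ay": 0, "az": 0},
  {"claw": 0, "tx": -0.022, "ty": -0.04, "tz": 0, "ax": 0, "ay": 0, "az": 0},
  {"claw": 0, "tx": -0.022, "ty": -0.04, "tz": 0, "ax": 0, "ay": 0, "az": 0},
  {"claw": 0, "tx": -0.022, "ty": -0.04, "tz": 0, "ax": 0, "ay": 0, "az": 0},
  {"claw": 0, "tx": -0.022, "ty": -0.04, "tz": 0, "ax": 0, "ay": 0, "az": 0},
])

```text
clock: 2.67
tcp_pos: [0.6324, 0.0981, 0.405]
orientation: [0.0, 3.141, 0.0]
contact_force: [0.1, 0.3, 0.1]
grip_width: 0.0853
gripper_force: 0.0
```

Call:
arm_command([
  {"claw": 0, "tx": 0, "ty": -0.033, "tz": 0, "ax": 0, "ay": 0, "az": 0},
  {"claw": 0, "tx": 0, "ty": -0.033, "tz": 0, "ax": 0, "ay": 0, "az": 0},
  {"claw": 0, "tx": 0, "ty": -0.033, "tz": 0, "ax": 0, "ay": 0, "az": 0},
  {"claw": 0, "tx": 0, "ty": -0.033, "tz": 0, "ax": 0, "ay": 0, "az": 0},
  {"claw": 0, "tx": 0, "ty": 0, "tz": 0.025, "ax": 0, "ay": 0, "az": 0},
  {"claw": 0, "tx": 0, "ty": 0, "tz": 0.025, "ax": 0, "ay": 0, "az": 0},
  {"claw": 0, "tx": 0, "ty": 0, "tz": 0.025, "ax": 0, "ay": 0, "az": 0},
  {"claw": 0, "tx": 0, "ty": 0, "tz": 0.025, "ax": 0, "ay": 0, "az": 0},
  {"claw": 0, "tx": 0, "ty": 0, "tz": 0.02, "ax": 0, "ay": 0, "az": 0},
  {"claw": 0, "tx": 0, "ty": 0, "tz": 0, "ax": 0, "ay": 0, "az": 0},
])

```text
clock: 3.5
tcp_pos: [0.63, -0.0317, 0.2804]
orientation: [0.0, -3.134, 0.0]
contact_force: [-1.7, 0.7, 0.7]
grip_width: 0.0855
gripper_force: 0.0
```

Call:
arm_command([
  {"claw": 0, "tx": -0.008, "ty": -0.012, "tz": 0, "ax": 0, "ay": 0, "az": 0},
  {"claw": 0, "tx": -0.008, "ty": -0.012, "tz": 0, "ax": 0, "ay": 0, "az": 0},
  {"claw": 0, "tx": -0.008, "ty": -0.012, "tz": 0, "ax": 0, "ay": 0, "az": 0},
  {"claw": 0, "tx": 0, "ty": 0, "tz": 0.01, "ax": 0, "ay": 0, "az": 0},
  {"claw": 0, "tx": 0, "ty": 0, "tz": 0.01, "ax": 0, "ay": 0, "az": 0},
  {"claw": 0, "tx": 0, "ty": 0, "tz": 0, "ax": 0, "ay": 0, "az": 0},
  {"claw": 0, "tx": 0, "ty": 0, "tz": 0, "ax": 0, "ay": 0, "az": 0},
  {"claw": 0, "tx": 0, "ty": 0, "tz": 0, "ax": 0, "ay": 0, "az": 0},
  {"claw": 0, "tx": 0, "ty": 0, "tz": 0, "ax": 0, "ay": 0, "az": 0},
  {"claw": 0, "tx": 0, "ty": 0, "tz": 0, "ax": 0, "ay": 0, "az": 0},
])

```text
clock: 4.33
tcp_pos: [0.6558, -0.0675, 0.2651]
orientation: [-0.001, 3.141, 0.0]
contact_force: [0.2, 0.0, 0.4]
grip_width: 0.0855
gripper_force: 0.0
```

Run:
```python
from h import *
for n in("scene","top"):
    r.grab_frame(n)
    print([(np.round(w(n,d["location"]),3),round(d["confidence"],2)) for d in r.tip_of("ramekin",n)])
f=r.grab_frame("scene");cv2.imwrite("pics/a.png",cv2.resize(f[120:300,150:390,::-1],(800,600),interpolation=cv2.INTER_CUBIC))
o=r.get_obs();print(o["tcp_pos"],o["orientation"],o["joints"])
```

```text
[(array([ 0.653, -0.071, -0.   ]), 0.7)]
[]
[ 0.65578663 -0.06787821  0.26491068] [2.65196272e-05 3.14126189e+00 2.69439076e-05] [-0.08364733  0.60143297  0.12958557  1.71274563 -0.09896884  0.83344704
  1.66080471]
```

View pics/a.png

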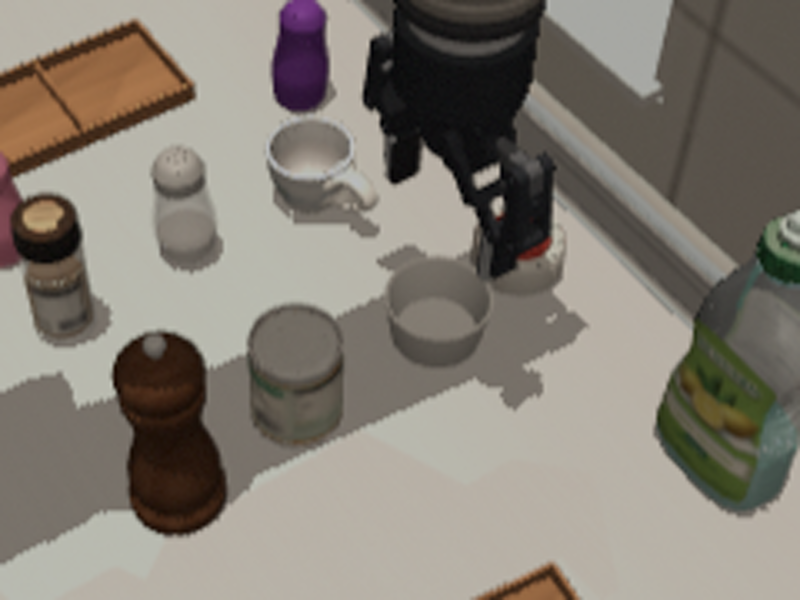

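Crop: the gripper straddles the ramekin (440,310), with fingers at (400,160) and (515,230), clear of the cup handle and timer. I'll descend and close.

Call:
arm_command([
  {"claw": 0, "tx": 0.002, "ty": -0.001, "tz": 0.018, "ax": 0, "ay": 0, "az": 0},
  {"claw": 0, "tx": 0, "ty": 0, "tz": 0.02, "ax": 0, "ay": 0, "az": 0},
  {"claw": 0, "tx": 0, "ty": 0, "tz": 0.02, "ax": 0, "ay": 0, "az": 0},
  {"claw": 0, "tx": 0, "ty": 0, "tz": 0.02, "ax": 0, "ay": 0, "az": 0},
  {"claw": 0, "tx": 0, "ty": 0, "tz": 0, "ax": 0, "ay": 0, "az": 0},
  {"claw": 0, "tx": 0, "ty": 0, "tz": 0, "ax": 0, "ay": 0, "az": 0},
  {"claw": 0.15, "tx": 0, "ty": 0, "tz": 0, "ax": 0, "ay": 0, "az": 0},
  {"claw": 0.3, "tx": 0, "ty": 0, "tz": 0, "ax": 0, "ay": 0, "az": 0},
  {"claw": 1, "tx": 0, "ty": 0, "tz": 0, "ax": 0, "ay": 0, "az": 0},
  {"claw": 1, "tx": 0, "ty": 0, "tz": 0, "ax": 0, "ay": 0, "az": 0},
])

```text
clock: 5.42
tcp_pos: [0.6545, -0.069, 0.1889]
orientation: [0.0, 3.139, 0.0]
contact_force: [-2.0, 1.6, 5.9]
grip_width: 0.0656
gripper_force: 38.6
```

Call:
arm_command([
  {"claw": 1, "tx": 0, "ty": 0, "tz": 0, "ax": 0, "ay": 0, "az": 0},
  {"claw": 1, "tx": 0, "ty": 0, "tz": 0, "ax": 0, "ay": 0, "az": 0},
  {"claw": 1, "tx": 0, "ty": 0, "tz": -0.005, "ax": 0, "ay": 0, "az": 0},
  {"claw": 1, "tx": 0, "ty": 0, "tz": -0.01, "ax": 0, "ay": 0, "az": 0},
  {"claw": 1, "tx": 0, "ty": 0, "tz": -0.02, "ax": 0, "ay": 0, "az": 0},
  {"claw": 1, "tx": 0, "ty": 0, "tz": -0.025, "ax": 0, "ay": 0, "az": 0},
  {"claw": 1, "tx": 0, "ty": 0, "tz": -0.025, "ax": 0, "ay": 0, "az": 0},
  {"claw": 1, "tx": 0, "ty": 0, "tz": -0.025, "ax": 0, "ay": 0, "az": 0},
  {"claw": 1, "tx": 0, "ty": 0, "tz": -0.01, "ax": 0, "ay": 0, "az": 0},
  {"claw": 1, "tx": 0, "ty": 0, "tz": 0, "ax": 0, "ay": 0, "az": 0},
])

```text
clock: 6.25
tcp_pos: [0.6548, -0.0692, 0.3105]
orientation: [0.0, 3.135, -0.0]
contact_force: [0.7, 0.1, -0.9]
grip_width: 0.0658
gripper_force: 39.3
```

Call:
arm_command([
  {"claw": 1, "tx": 0.01, "ty": 0.01, "tz": -0.02, "ax": 0, "ay": 0, "az": 0},
  {"claw": 1, "tx": 0.02, "ty": 0.027, "tz": -0.02, "ax": 0, "ay": 0, "az": 0},
  {"claw": 1, "tx": 0.02, "ty": 0.027, "tz": 0, "ax": 0, "ay": 0, "az": 0},
  {"claw": 1, "tx": 0.02, "ty": 0.027, "tz": 0, "ax": 0, "ay": 0, "az": 0},
  {"claw": 1, "tx": 0.02, "ty": 0.027, "tz": 0, "ax": 0, "ay": 0, "az": 0},
  {"claw": 1, "tx": 0.02, "ty": 0.027, "tz": 0, "ax": 0, "ay": 0, "az": 0},
  {"claw": 1, "tx": 0.02, "ty": 0.027, "tz": 0, "ax": 0, "ay": 0, "az": 0},
  {"claw": 1, "tx": 0.02, "ty": 0.027, "tz": 0, "ax": 0, "ay": 0, "az": 0},
  {"claw": 1, "tx": 0.02, "ty": 0.027, "tz": 0, "ax": 0, "ay": 0, "az": 0},
  {"claw": 1, "tx": 0.02, "ty": 0.027, "tz": 0, "ax": 0, "ay": 0, "az": 0},
])

```text
clock: 7.08
tcp_pos: [0.4621, 0.185, 0.3455]
orientation: [-0.0, -3.14, 0.001]
contact_force: [1.3, -0.1, -1.4]
grip_width: 0.0657
gripper_force: 39.6
```

Call:
arm_command([
  {"claw": 1, "tx": 0.02, "ty": 0.027, "tz": 0, "ax": 0, "ay": 0, "az": 0},
  {"claw": 1, "tx": 0.02, "ty": 0.027, "tz": 0, "ax": 0, "ay": 0, "az": 0},
  {"claw": 1, "tx": 0.01, "ty": 0.02, "tz": 0, "ax": 0, "ay": 0, "az": 0},
  {"claw": 1, "tx": 0, "ty": 0, "tz": 0, "ax": 0, "ay": 0, "az": 0},
  {"claw": 1, "tx": 0, "ty": 0, "tz": 0.02, "ax": 0, "ay": 0, "az": 0},
  {"claw": 1, "tx": 0, "ty": 0, "tz": 0.025, "ax": 0, "ay": 0, "az": 0},
  {"claw": 1, "tx": 0, "ty": 0, "tz": 0.025, "ax": 0, "ay": 0, "az": 0},
  {"claw": 1, "tx": 0, "ty": 0, "tz": 0.025, "ax": 0, "ay": 0, "az": 0},
  {"claw": 1, "tx": 0, "ty": 0, "tz": 0, "ax": 0, "ay": 0, "az": 0},
  {"claw": 1, "tx": 0, "ty": 0, "tz": 0, "ax": 0, "ay": 0, "az": 0},
])

```text
clock: 7.92
tcp_pos: [0.4133, 0.2573, 0.2503]
orientation: [-0.001, -3.138, 0.004]
contact_force: [1.0, 0.4, -0.3]
grip_width: 0.0661
gripper_force: 39.9
```

Call:
arm_command([
  {"claw": 1, "tx": -0.003, "ty": -0.006, "tz": 0, "ax": 0, "ay": 0, "az": 0},
  {"claw": 1, "tx": 0, "ty": 0, "tz": 0.02, "ax": 0, "ay": 0, "az": 0},
  {"claw": 1, "tx": 0, "ty": 0, "tz": 0.015, "ax": 0, "ay": 0, "az": 0},
  {"claw": 1, "tx": 0, "ty": 0, "tz": 0.01, "ax": 0, "ay": 0, "az": 0},
  {"claw": 1, "tx": 0, "ty": 0, "tz": 0.006, "ax": 0, "ay": 0, "az": 0},
  {"claw": 1, "tx": 0, "ty": 0, "tz": 0.003, "ax": 0, "ay": 0, "az": 0},
  {"claw": 1, "tx": 0, "ty": 0, "tz": 0.002, "ax": 0, "ay": 0, "az": 0},
  {"claw": 1, "tx": 0, "ty": 0, "tz": 0.001, "ax": 0, "ay": 0, "az": 0},
  {"claw": 1, "tx": 0, "ty": 0, "tz": 0, "ax": 0, "ay": 0, "az": 0},
  {"claw": 1, "tx": 0, "ty": 0, "tz": 0, "ax": 0, "ay": 0, "az": 0},
])

```text
clock: 8.75
tcp_pos: [0.417, 0.2522, 0.1951]
orientation: [0.0, 3.141, 0.001]
contact_force: [-0.5, -0.3, -0.6]
grip_width: 0.0658
gripper_force: 39.9
```

Call:
arm_command([
  {"claw": 1, "tx": 0, "ty": 0, "tz": 0.002, "ax": 0, "ay": 0, "az": 0},
  {"claw": 1, "tx": 0, "ty": 0, "tz": 0.001, "ax": 0, "ay": 0, "az": 0},
  {"claw": 1, "tx": 0, "ty": 0, "tz": 0, "ax": 0, "ay": 0, "az": 0},
  {"claw": 1, "tx": 0, "ty": 0, "tz": 0, "ax": 0, "ay": 0, "az": 0},
  {"claw": 0.25, "tx": 0, "ty": 0, "tz": 0, "ax": 0, "ay": 0, "az": 0},
  {"claw": 0.1, "tx": 0, "ty": 0, "tz": 0, "ax": 0, "ay": 0, "az": 0},
  {"claw": 0, "tx": 0, "ty": 0, "tz": 0, "ax": 0, "ay": 0, "az": 0},
  {"claw": 0, "tx": 0, "ty": 0, "tz": 0, "ax": 0, "ay": 0, "az": 0},
  {"claw": 0, "tx": 0, "ty": 0, "tz": -0.01, "ax": 0, "ay": 0, "az": 0},
  {"claw": 0, "tx": 0, "ty": 0, "tz": -0.02, "ax": 0, "ay": 0, "az": 0},
])

```text
clock: 9.58
tcp_pos: [0.416, 0.2515, 0.2208]
orientation: [-0.0, -3.138, 0.004]
contact_force: [0.3, 0.2, 0.1]
grip_width: 0.0856
gripper_force: 0.0
```

Call:
arm_command([
  {"claw": 0, "tx": 0, "ty": 0, "tz": -0.03, "ax": 0, "ay": 0, "az": 0},
  {"claw": 0, "tx": 0, "ty": 0, "tz": -0.035, "ax": 0, "ay": 0, "az": 0},
  {"claw": 0, "tx": 0, "ty": 0, "tz": -0.035, "ax": 0, "ay": 0, "az": 0},
  {"claw": 0, "tx": 0, "ty": 0, "tz": -0.035, "ax": 0, "ay": 0, "az": 0},
  {"claw": 0, "tx": 0, "ty": 0, "tz": -0.03, "ax": 0, "ay": 0, "az": 0},
  {"claw": 0, "tx": -0.01, "ty": -0.03, "tz": 0, "ax": 0, "ay": 0, "az": 0},
  {"claw": 0, "tx": -0.01, "ty": -0.035, "tz": 0, "ax": 0, "ay": 0, "az": 0},
  {"claw": 0, "tx": -0.01, "ty": -0.035, "tz": 0, "ax": 0, "ay": 0, "az": 0},
  {"claw": 0, "tx": -0.01, "ty": -0.035, "tz": 0, "ax": 0, "ay": 0, "az": 0},
  {"claw": 0, "tx": 0, "ty": -0.035, "tz": 0, "ax": 0, "ay": 0, "az": 0},
])

```text
clock: 10.42
tcp_pos: [0.4577, 0.0802, 0.3878]
orientation: [0.001, 3.139, 0.001]
contact_force: [0.7, 0.1, 0.6]
grip_width: 0.0852
gripper_force: 0.0
```

Run:
```python
from h import *
f=r.grab_frame("scene");cv2.imwrite("pics/b.png",cv2.resize(f[:,:,::-1],(800,600)))
print([(np.round(w("scene",d["location"]),3),round(d["confidence"],2)) for d in r.tip_of("ramekin","scene")])
print([(np.round(w("scene",d["location"]),3),round(d["confidence"],2)) for d in r.tip_of("cup","scene")])
print([(np.round(w("scene",d["location"]),3),round(d["confidence"],2)) for d in r.tip_of("timer","scene")])
```

```text
[(array([0.415, 0.25 , 0.005]), 0.86)]
[(array([ 0.655,  0.067, -0.003]), 0.95)]
[(array([ 0.735, -0.051, -0.   ]), 0.8)]
```

View pics/b.png

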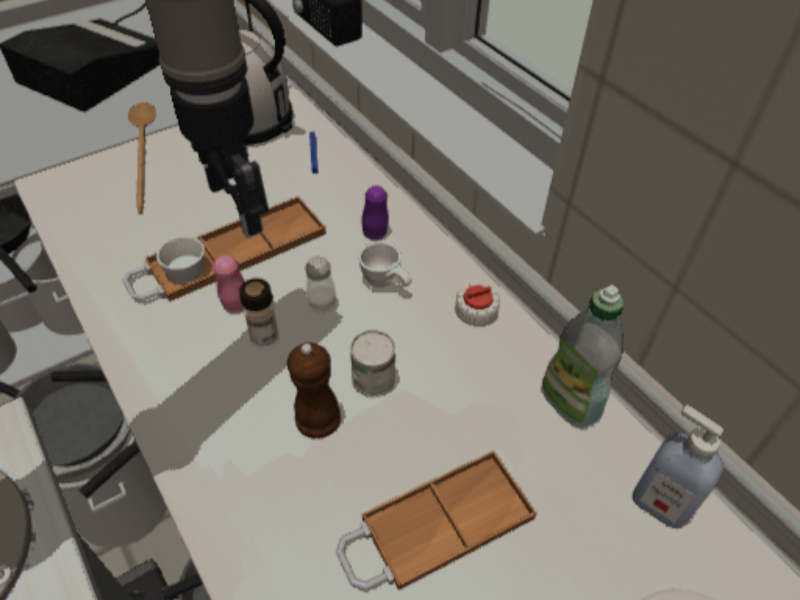

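Ramekin sits in the first well at (183,258); cup and timer are undisturbed. Next is the pepper mill.

Call:
arm_command([
  {"claw": 0, "tx": 0.001, "ty": -0.033, "tz": 0, "ax": 0, "ay": 0, "az": 0},
  {"claw": 0, "tx": 0.001, "ty": -0.033, "tz": 0, "ax": 0, "ay": 0, "az": 0},
  {"claw": 0, "tx": 0, "ty": -0.033, "tz": 0, "ax": 0, "ay": 0, "az": 0},
  {"claw": 0, "tx": 0, "ty": -0.033, "tz": 0, "ax": 0, "ay": 0, "az": 0},
  {"claw": 0, "tx": 0, "ty": -0.02, "tz": 0, "ax": 0, "ay": 0, "az": 0},
  {"claw": 0, "tx": 0, "ty": -0.013, "tz": 0, "ax": 0, "ay": 0, "az": 0},
  {"claw": 0, "tx": 0, "ty": 0, "tz": 0, "ax": 0, "ay": 0, "az": 0},
  {"claw": 0, "tx": 0, "ty": 0, "tz": 0.02, "ax": 0, "ay": 0, "az": 0},
  {"claw": 0, "tx": 0, "ty": 0, "tz": 0.02, "ax": 0, "ay": 0, "az": 0},
  {"claw": 0, "tx": 0, "ty": 0, "tz": 0, "ax": 0, "ay": 0, "az": 0},
])

```text
clock: 11.45
tcp_pos: [0.4539, -0.0805, 0.3441]
orientation: [0.005, -3.136, -0.001]
contact_force: [-1.2, -0.5, 0.0]
grip_width: 0.0851
gripper_force: 0.0
```

Shift by −4 mm in y, go down to about 0.272 and close.

Call:
arm_command([
  {"claw": 0, "tx": 0, "ty": -0.004, "tz": 0, "ax": 0, "ay": 0, "az": 0},
  {"claw": 0, "tx": 0, "ty": 0, "tz": 0.02, "ax": 0, "ay": 0, "az": 0},
  {"claw": 0, "tx": 0, "ty": 0, "tz": 0.02, "ax": 0, "ay": 0, "az": 0},
  {"claw": 0, "tx": 0, "ty": 0, "tz": 0.02, "ax": 0, "ay": 0, "az": 0},
  {"claw": 0.2, "tx": 0, "ty": 0, "tz": 0.012, "ax": 0, "ay": 0, "az": 0},
  {"claw": 0.3, "tx": 0, "ty": 0, "tz": 0, "ax": 0, "ay": 0, "az": 0},
  {"claw": 0.4, "tx": 0, "ty": 0, "tz": 0, "ax": 0, "ay": 0, "az": 0},
  {"claw": 0.5, "tx": 0, "ty": 0, "tz": 0, "ax": 0, "ay": 0, "az": 0},
  {"claw": 1, "tx": 0, "ty": 0, "tz": 0, "ax": 0, "ay": 0, "az": 0},
  {"claw": 1, "tx": 0, "ty": 0, "tz": 0, "ax": 0, "ay": 0, "az": 0},
], squeeze=45)

```text
clock: 12.28
tcp_pos: [0.4556, -0.0866, 0.2762]
orientation: [-0.0, 3.139, 0.001]
contact_force: [-0.3, 2.3, 7.2]
grip_width: 0.0466
gripper_force: 46.5
```

Call:
arm_command([
  {"claw": 1, "tx": 0, "ty": 0, "tz": 0, "ax": 0, "ay": 0, "az": 0},
  {"claw": 1, "tx": 0, "ty": 0, "tz": 0, "ax": 0, "ay": 0, "az": 0},
  {"claw": 1, "tx": 0, "ty": 0, "tz": -0.005, "ax": 0, "ay": 0, "az": 0},
  {"claw": 1, "tx": 0, "ty": 0, "tz": -0.01, "ax": 0, "ay": 0, "az": 0},
  {"claw": 1, "tx": 0, "ty": 0, "tz": -0.02, "ax": 0, "ay": 0, "az": 0},
  {"claw": 1, "tx": 0, "ty": 0, "tz": -0.025, "ax": 0, "ay": 0, "az": 0},
  {"claw": 1, "tx": 0, "ty": 0, "tz": -0.025, "ax": 0, "ay": 0, "az": 0},
  {"claw": 1, "tx": 0, "ty": 0, "tz": -0.025, "ax": 0, "ay": 0, "az": 0},
  {"claw": 1, "tx": 0, "ty": 0, "tz": -0.02, "ax": 0, "ay": 0, "az": 0},
  {"claw": 1, "tx": 0, "ty": 0, "tz": -0.01, "ax": 0, "ay": 0, "az": 0},
])

```text
clock: 13.12
tcp_pos: [0.4549, -0.0874, 0.418]
orientation: [0.001, 3.137, 0.0]
contact_force: [0.2, -0.6, -0.9]
grip_width: 0.0465
gripper_force: 46.6
```

Call:
arm_command([
  {"claw": 1, "tx": -0.002, "ty": 0.015, "tz": 0, "ax": 0, "ay": 0, "az": 0},
  {"claw": 1, "tx": -0.004, "ty": 0.025, "tz": 0, "ax": 0, "ay": 0, "az": 0},
  {"claw": 1, "tx": -0.004, "ty": 0.03, "tz": 0, "ax": 0, "ay": 0, "az": 0},
  {"claw": 1, "tx": -0.004, "ty": 0.03, "tz": 0, "ax": 0, "ay": 0, "az": 0},
  {"claw": 1, "tx": -0.004, "ty": 0.03, "tz": 0, "ax": 0, "ay": 0, "az": 0},
  {"claw": 1, "tx": -0.004, "ty": 0.03, "tz": 0, "ax": 0, "ay": 0, "az": 0},
  {"claw": 1, "tx": -0.004, "ty": 0.03, "tz": 0, "ax": 0, "ay": 0, "az": 0},
  {"claw": 1, "tx": -0.004, "ty": 0.03, "tz": 0, "ax": 0, "ay": 0, "az": 0},
  {"claw": 1, "tx": -0.004, "ty": 0.03, "tz": 0, "ax": 0, "ay": 0, "az": 0},
  {"claw": 1, "tx": -0.004, "ty": 0.03, "tz": 0, "ax": 0, "ay": 0, "az": 0},
])

```text
clock: 13.95
tcp_pos: [0.4925, 0.1942, 0.4145]
orientation: [-0.001, -3.141, 0.001]
contact_force: [-0.4, 0.7, -1.5]
grip_width: 0.0465
gripper_force: 46.6
```

Call:
arm_command([
  {"claw": 1, "tx": -0.004, "ty": 0.025, "tz": 0, "ax": 0, "ay": 0, "az": 0},
  {"claw": 1, "tx": -0.004, "ty": 0.02, "tz": 0, "ax": 0, "ay": 0, "az": 0},
  {"claw": 1, "tx": -0.002, "ty": 0.013, "tz": 0, "ax": 0, "ay": 0, "az": 0},
  {"claw": 1, "tx": 0, "ty": 0, "tz": 0, "ax": 0, "ay": 0, "az": 0},
  {"claw": 1, "tx": 0, "ty": 0, "tz": 0.02, "ax": 0, "ay": 0, "az": 0},
  {"claw": 1, "tx": 0, "ty": 0, "tz": 0.025, "ax": 0, "ay": 0, "az": 0},
  {"claw": 1, "tx": 0, "ty": 0, "tz": 0.025, "ax": 0, "ay": 0, "az": 0},
  {"claw": 1, "tx": 0, "ty": 0, "tz": 0.02, "ax": 0, "ay": 0, "az": 0},
  {"claw": 1, "tx": 0, "ty": 0, "tz": 0, "ax": 0, "ay": 0, "az": 0},
  {"claw": 1, "tx": 0, "ty": 0, "tz": 0, "ax": 0, "ay": 0, "az": 0},
])

```text
clock: 14.78
tcp_pos: [0.5026, 0.2495, 0.3241]
orientation: [-0.003, -3.139, 0.004]
contact_force: [-0.6, 0.5, -2.1]
grip_width: 0.0462
gripper_force: 46.9
```

Run:
```python
from h import *
f=r.grab_frame("scene");cv2.imwrite("pics/c.png",cv2.resize(f[80:230,70:270,::-1],(800,600),interpolation=cv2.INTER_CUBIC))
for n in("scene","top"):
  if n=="top": r.grab_frame(n)
  print([(np.round(w(n,d["location"]),3),round(d["confidence"],2)) for d in r.tip_of("pepper_mill",n)])
o=r.get_obs();print(o["tcp_pos"],o["orientation"])
```

```text
[]
[]
[0.50344096 0.25097672 0.32643691] [9.69036114e-04 3.13903687e+00 2.24037799e-03]
```

View pics/c.png

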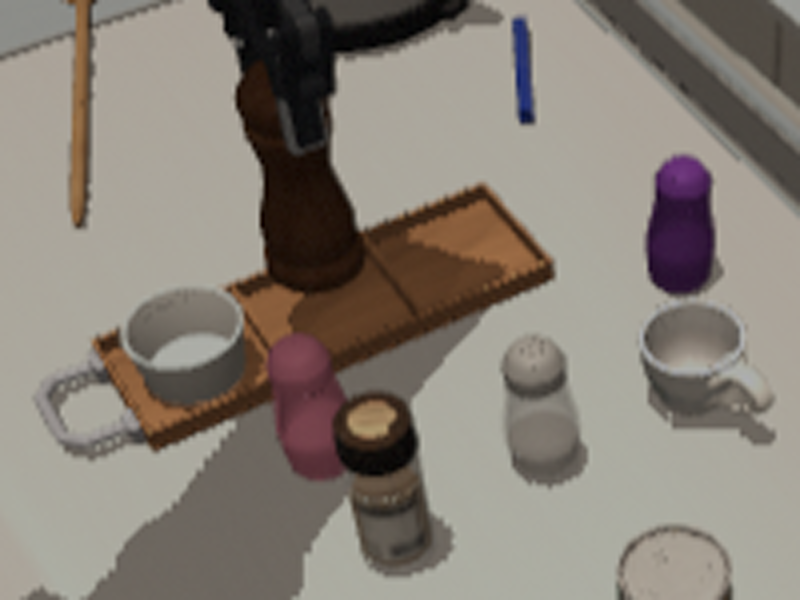

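The mill hangs upright over the middle well at (315,270 in the crop). Lower it.

Call:
arm_command([
  {"claw": 1, "tx": 0, "ty": 0, "tz": 0.015, "ax": 0, "ay": 0, "az": 0},
  {"claw": 1, "tx": 0, "ty": 0, "tz": 0.015, "ax": 0, "ay": 0, "az": 0},
  {"claw": 1, "tx": 0, "ty": 0, "tz": 0.008, "ax": 0, "ay": 0, "az": 0},
  {"claw": 1, "tx": 0, "ty": 0, "tz": 0.004, "ax": 0, "ay": 0, "az": 0},
  {"claw": 1, "tx": 0, "ty": 0, "tz": 0.002, "ax": 0, "ay": 0, "az": 0},
  {"claw": 1, "tx": 0, "ty": 0, "tz": 0.001, "ax": 0, "ay": 0, "az": 0},
  {"claw": 1, "tx": 0, "ty": 0, "tz": 0, "ax": 0, "ay": 0, "az": 0},
  {"claw": 1, "tx": 0, "ty": 0, "tz": 0, "ax": 0, "ay": 0, "az": 0},
  {"claw": 1, "tx": 0, "ty": 0, "tz": 0, "ax": 0, "ay": 0, "az": 0},
  {"claw": 1, "tx": 0, "ty": 0, "tz": 0, "ax": 0, "ay": 0, "az": 0},
])

```text
clock: 15.82
tcp_pos: [0.5029, 0.2511, 0.2801]
orientation: [0.0, 3.141, 0.001]
contact_force: [-0.6, 0.3, -2.0]
grip_width: 0.0463
gripper_force: 46.9
```

Call:
arm_command([
  {"claw": 1, "tx": 0, "ty": 0, "tz": 0.001, "ax": 0, "ay": 0, "az": 0},
  {"claw": 1, "tx": 0, "ty": 0, "tz": 0.001, "ax": 0, "ay": 0, "az": 0},
  {"claw": 1, "tx": 0, "ty": 0, "tz": 0, "ax": 0, "ay": 0, "az": 0},
  {"claw": 1, "tx": 0, "ty": 0, "tz": 0, "ax": 0, "ay": 0, "az": 0},
  {"claw": 1, "tx": 0, "ty": 0, "tz": 0, "ax": 0, "ay": 0, "az": 0},
  {"claw": 1, "tx": 0, "ty": 0, "tz": 0, "ax": 0, "ay": 0, "az": 0},
  {"claw": 1, "tx": 0, "ty": 0, "tz": 0, "ax": 0, "ay": 0, "az": 0},
  {"claw": 1, "tx": 0, "ty": 0, "tz": 0, "ax": 0, "ay": 0, "az": 0},
  {"claw": 1, "tx": 0, "ty": 0, "tz": 0, "ax": 0, "ay": 0, "az": 0},
  {"claw": 1, "tx": 0, "ty": 0, "tz": 0, "ax": 0, "ay": 0, "az": 0},
])

```text
clock: 16.65
tcp_pos: [0.5035, 0.2513, 0.2792]
orientation: [0.0, 3.139, 0.002]
contact_force: [-1.4, -1.4, 8.7]
grip_width: 0.0462
gripper_force: 47.4
```

Contact made; release and lift.

Call:
arm_command([
  {"claw": 0.45, "tx": 0, "ty": 0, "tz": 0, "ax": 0, "ay": 0, "az": 0},
  {"claw": 0.35, "tx": 0, "ty": 0, "tz": 0, "ax": 0, "ay": 0, "az": 0},
  {"claw": 0.2, "tx": 0, "ty": 0, "tz": 0, "ax": 0, "ay": 0, "az": 0},
  {"claw": 0, "tx": 0, "ty": 0, "tz": 0, "ax": 0, "ay": 0, "az": 0},
  {"claw": 0, "tx": 0, "ty": 0, "tz": 0, "ax": 0, "ay": 0, "az": 0},
  {"claw": 0, "tx": 0, "ty": 0, "tz": -0.01, "ax": 0, "ay": 0, "az": 0},
  {"claw": 0, "tx": 0, "ty": 0, "tz": -0.02, "ax": 0, "ay": 0, "az": 0},
  {"claw": 0, "tx": 0, "ty": 0, "tz": -0.03, "ax": 0, "ay": 0, "az": 0},
  {"claw": 0, "tx": 0, "ty": 0, "tz": -0.035, "ax": 0, "ay": 0, "az": 0},
  {"claw": 0, "tx": 0, "ty": 0, "tz": -0.02, "ax": 0, "ay": 0, "az": 0},
])

```text
clock: 17.48
tcp_pos: [0.5033, 0.2512, 0.3968]
orientation: [0.001, 3.138, 0.004]
contact_force: [1.0, 1.6, 0.8]
grip_width: 0.0855
gripper_force: 0.0
```

Call:
arm_command([
  {"claw": 0, "tx": -0.005, "ty": -0.03, "tz": 0, "ax": 0, "ay": 0, "az": 0},
  {"claw": 0, "tx": -0.01, "ty": -0.035, "tz": 0, "ax": 0, "ay": 0, "az": 0},
  {"claw": 0, "tx": -0.01, "ty": -0.035, "tz": 0, "ax": 0, "ay": 0, "az": 0},
  {"claw": 0, "tx": -0.01, "ty": -0.035, "tz": 0, "ax": 0, "ay": 0, "az": 0},
  {"claw": 0, "tx": -0.01, "ty": -0.025, "tz": 0, "ax": 0, "ay": 0, "az": 0},
  {"claw": 0, "tx": -0.004, "ty": -0.012, "tz": 0.02, "ax": 0, "ay": 0, "az": 0},
  {"claw": 0, "tx": 0, "ty": 0, "tz": 0.03, "ax": 0, "ay": 0, "az": 0},
  {"claw": 0, "tx": 0, "ty": 0, "tz": 0.03, "ax": 0, "ay": 0, "az": 0},
  {"claw": 0, "tx": 0, "ty": 0, "tz": 0.01, "ax": 0, "ay": 0, "az": 0},
  {"claw": 0, "tx": 0, "ty": 0, "tz": 0, "ax": 0, "ay": 0, "az": 0},
])

```text
clock: 18.32
tcp_pos: [0.5507, 0.079, 0.3007]
orientation: [0.0, -3.137, 0.002]
contact_force: [-0.4, -0.8, -0.5]
grip_width: 0.0853
gripper_force: 0.0
```

Run:
```python
from h import *
for n in("scene","top"):
  r.grab_frame(n)
  for t in("pepper_mill","salt_shaker"): print(t,[(np.round(w(n,d["location"]),3),round(d["confidence"],2)) for d in r.tip_of(t,n)])
print(r.get_obs()["tcp_pos"])
```

```text
pepper_mill [(array([0.5  , 0.256, 0.007]), 0.92)]
salt_shaker [(array([0.554, 0.079, 0.001]), 0.95), (array([0.703, 0.168, 0.002]), 0.73)]
pepper_mill [(array([0.505, 0.253, 0.005]), 0.72)]
salt_shaker [(array([ 0.696,  0.166, -0.002]), 0.62)]
[0.55239283 0.07935317 0.30440476]
```

Call:
arm_command([
  {"claw": 0.2, "tx": 0, "ty": 0, "tz": 0.02, "ax": 0, "ay": 0, "az": 0},
  {"claw": 0.2, "tx": 0, "ty": 0, "tz": 0.025, "ax": 0, "ay": 0, "az": 0},
  {"claw": 0.2, "tx": 0, "ty": 0, "tz": 0.025, "ax": 0, "ay": 0, "az": 0},
  {"claw": 0.2, "tx": 0, "ty": 0, "tz": 0.02, "ax": 0, "ay": 0, "az": 0},
  {"claw": 0.2, "tx": 0, "ty": 0, "tz": 0.007, "ax": 0, "ay": 0, "az": 0},
  {"claw": 0.3, "tx": 0, "ty": 0, "tz": 0, "ax": 0, "ay": 0, "az": 0},
  {"claw": 0.4, "tx": 0, "ty": 0, "tz": 0, "ax": 0, "ay": 0, "az": 0},
  {"claw": 0.5, "tx": 0, "ty": 0, "tz": 0, "ax": 0, "ay": 0, "az": 0},
  {"claw": 1, "tx": 0, "ty": 0, "tz": 0, "ax": 0, "ay": 0, "az": 0},
  {"claw": 1, "tx": 0, "ty": 0, "tz": 0, "ax": 0, "ay": 0, "az": 0},
], squeeze=35)

```text
clock: 19.45
tcp_pos: [0.5527, 0.0793, 0.2076]
orientation: [0.0, 3.138, 0.002]
contact_force: [-0.7, 0.0, 6.9]
grip_width: 0.0386
gripper_force: 34.7
```

Call:
arm_command([
  {"claw": 1, "tx": 0, "ty": 0, "tz": 0, "ax": 0, "ay": 0, "az": 0},
  {"claw": 1, "tx": 0, "ty": 0, "tz": 0, "ax": 0, "ay": 0, "az": 0},
  {"claw": 1, "tx": 0, "ty": 0, "tz": -0.005, "ax": 0, "ay": 0, "az": 0},
  {"claw": 1, "tx": 0, "ty": 0, "tz": -0.01, "ax": 0, "ay": 0, "az": 0},
  {"claw": 1, "tx": 0, "ty": 0, "tz": -0.02, "ax": 0, "ay": 0, "az": 0},
  {"claw": 1, "tx": 0, "ty": 0, "tz": -0.025, "ax": 0, "ay": 0, "az": 0},
  {"claw": 1, "tx": 0, "ty": 0, "tz": -0.025, "ax": 0, "ay": 0, "az": 0},
  {"claw": 1, "tx": 0, "ty": 0, "tz": -0.025, "ax": 0, "ay": 0, "az": 0},
  {"claw": 1, "tx": 0, "ty": 0, "tz": -0.015, "ax": 0, "ay": 0, "az": 0},
  {"claw": 1, "tx": 0, "ty": 0, "tz": -0.005, "ax": 0, "ay": 0, "az": 0},
])

```text
clock: 20.28
tcp_pos: [0.5525, 0.079, 0.3396]
orientation: [0.001, 3.136, 0.002]
contact_force: [0.3, -0.6, -0.7]
grip_width: 0.0386
gripper_force: 34.8
```

Call:
arm_command([
  {"claw": 1, "tx": -0.01, "ty": 0.01, "tz": 0, "ax": 0, "ay": 0, "az": 0},
  {"claw": 1, "tx": -0.015, "ty": 0.02, "tz": 0, "ax": 0, "ay": 0, "az": 0},
  {"claw": 1, "tx": -0.0125, "ty": 0.025, "tz": 0, "ax": 0, "ay": 0, "az": 0},
  {"claw": 1, "tx": 0, "ty": 0.03, "tz": 0, "ax": 0, "ay": 0, "az": 0},
  {"claw": 1, "tx": 0, "ty": 0.03, "tz": 0, "ax": 0, "ay": 0, "az": 0},
  {"claw": 1, "tx": 0, "ty": 0.03, "tz": 0, "ax": 0, "ay": 0, "az": 0},
  {"claw": 1, "tx": 0, "ty": 0.02, "tz": 0, "ax": 0, "ay": 0, "az": 0},
  {"claw": 1, "tx": 0, "ty": 0.0075, "tz": 0, "ax": 0, "ay": 0, "az": 0},
  {"claw": 1, "tx": 0, "ty": 0, "tz": 0, "ax": 0, "ay": 0, "az": 0},
  {"claw": 1, "tx": 0, "ty": 0, "tz": 0, "ax": 0, "ay": 0, "az": 0},
])

```text
clock: 21.12
tcp_pos: [0.5892, 0.2504, 0.3353]
orientation: [-0.001, -3.141, 0.002]
contact_force: [0.1, -1.5, -1.5]
grip_width: 0.0385
gripper_force: 34.7
```

Call:
arm_command([
  {"claw": 1, "tx": 0, "ty": 0.001, "tz": 0.02, "ax": 0, "ay": 0, "az": 0},
  {"claw": 1, "tx": 0, "ty": 0, "tz": 0.025, "ax": 0, "ay": 0, "az": 0},
  {"claw": 1, "tx": 0, "ty": 0, "tz": 0.025, "ax": 0, "ay": 0, "az": 0},
  {"claw": 1, "tx": 0, "ty": 0, "tz": 0.025, "ax": 0, "ay": 0, "az": 0},
  {"claw": 1, "tx": 0, "ty": 0, "tz": 0.015, "ax": 0, "ay": 0, "az": 0},
  {"claw": 1, "tx": 0, "ty": 0, "tz": 0.006, "ax": 0, "ay": 0, "az": 0},
  {"claw": 1, "tx": 0, "ty": 0, "tz": 0.003, "ax": 0, "ay": 0, "az": 0},
  {"claw": 1, "tx": 0, "ty": 0, "tz": 0, "ax": 0, "ay": 0, "az": 0},
  {"claw": 1, "tx": 0, "ty": 0, "tz": 0, "ax": 0, "ay": 0, "az": 0},
  {"claw": 1, "tx": 0, "ty": 0, "tz": 0, "ax": 0, "ay": 0, "az": 0},
])

```text
clock: 21.95
tcp_pos: [0.5899, 0.2525, 0.2182]
orientation: [0.001, 3.139, 0.002]
contact_force: [-0.1, 0.0, -1.0]
grip_width: 0.0384
gripper_force: 34.8
```

Call:
arm_command([
  {"claw": 1, "tx": 0, "ty": -0.001, "tz": 0.003, "ax": 0, "ay": 0, "az": 0},
  {"claw": 1, "tx": 0, "ty": 0, "tz": 0.002, "ax": 0, "ay": 0, "az": 0},
  {"claw": 1, "tx": 0, "ty": 0, "tz": 0.001, "ax": 0, "ay": 0, "az": 0},
  {"claw": 1, "tx": 0, "ty": 0, "tz": 0.001, "ax": 0, "ay": 0, "az": 0},
  {"claw": 1, "tx": 0, "ty": 0, "tz": 0, "ax": 0, "ay": 0, "az": 0},
  {"claw": 1, "tx": 0, "ty": 0, "tz": 0, "ax": 0, "ay": 0, "az": 0},
  {"claw": 1, "tx": 0, "ty": 0, "tz": 0, "ax": 0, "ay": 0, "az": 0},
  {"claw": 1, "tx": 0, "ty": 0, "tz": 0, "ax": 0, "ay": 0, "az": 0},
  {"claw": 1, "tx": 0, "ty": 0, "tz": 0, "ax": 0, "ay": 0, "az": 0},
  {"claw": 1, "tx": 0, "ty": 0, "tz": 0, "ax": 0, "ay": 0, "az": 0},
])

```text
clock: 22.78
tcp_pos: [0.5895, 0.2515, 0.2107]
orientation: [0.0, 3.141, 0.0]
contact_force: [-2.1, -1.4, 6.6]
grip_width: 0.0384
gripper_force: 35.7
```

Call:
arm_command([
  {"claw": 0.45, "tx": 0, "ty": 0, "tz": 0, "ax": 0, "ay": 0, "az": 0},
  {"claw": 0.3, "tx": 0, "ty": 0, "tz": 0, "ax": 0, "ay": 0, "az": 0},
  {"claw": 0.2, "tx": 0, "ty": 0, "tz": 0, "ax": 0, "ay": 0, "az": 0},
  {"claw": 0.1, "tx": 0, "ty": 0, "tz": 0, "ax": 0, "ay": 0, "az": 0},
  {"claw": 0, "tx": 0, "ty": 0, "tz": 0, "ax": 0, "ay": 0, "az": 0},
  {"claw": 0, "tx": 0, "ty": 0, "tz": -0.01, "ax": 0, "ay": 0, "az": 0},
  {"claw": 0, "tx": 0, "ty": 0, "tz": -0.02, "ax": 0, "ay": 0, "az": 0},
  {"claw": 0, "tx": 0, "ty": 0, "tz": -0.03, "ax": 0, "ay": 0, "az": 0},
  {"claw": 0, "tx": 0, "ty": 0, "tz": -0.035, "ax": 0, "ay": 0, "az": 0},
  {"claw": 0, "tx": 0, "ty": 0, "tz": -0.02, "ax": 0, "ay": 0, "az": 0},
])

```text
clock: 23.62
tcp_pos: [0.59, 0.2517, 0.329]
orientation: [0.001, 3.138, 0.003]
contact_force: [0.8, 0.1, 0.3]
grip_width: 0.0852
gripper_force: 0.0
```

Call:
arm_command([
  {"claw": 0, "tx": 0.002, "ty": -0.025, "tz": 0, "ax": 0, "ay": 0, "az": 0},
  {"claw": 0, "tx": 0.004, "ty": -0.035, "tz": 0, "ax": 0, "ay": 0, "az": 0},
  {"claw": 0, "tx": 0.005, "ty": -0.037, "tz": 0, "ax": 0, "ay": 0, "az": 0},
  {"claw": 0, "tx": 0.006, "ty": -0.037, "tz": 0, "ax": 0, "ay": 0, "az": 0},
  {"claw": 0, "tx": 0.006, "ty": -0.037, "tz": 0, "ax": 0, "ay": 0, "az": 0},
  {"claw": 0, "tx": 0.006, "ty": -0.037, "tz": 0, "ax": 0, "ay": 0, "az": 0},
  {"claw": 0, "tx": 0.006, "ty": -0.037, "tz": 0, "ax": 0, "ay": 0, "az": 0},
  {"claw": 0, "tx": 0.006, "ty": -0.037, "tz": 0, "ax": 0, "ay": 0, "az": 0},
  {"claw": 0, "tx": 0.004, "ty": -0.026, "tz": 0, "ax": 0, "ay": 0, "az": 0},
  {"claw": 0, "tx": 0, "ty": -0.015, "tz": 0, "ax": 0, "ay": 0, "az": 0},
])

```text
clock: 24.45
tcp_pos: [0.5429, -0.0759, 0.3256]
orientation: [0.008, 3.141, -0.002]
contact_force: [1.0, -0.0, 0.1]
grip_width: 0.0852
gripper_force: 0.0
```

Run:
```python
from h import *
f=r.grab_frame("scene");cv2.imwrite("pics/d.png",cv2.resize(f[:,:,::-1],(800,600)))
for t in("salt_shaker","tin","pepper_mill","spice_jar","ramekin"): print(t,[(np.round(w("scene",d["location"]),3),round(d["confidence"],2)) for d in r.tip_of(t,"scene")])
print(r.get_obs()["tcp_pos"])
```

```text
salt_shaker [(array([ 0.452,  0.151, -0.   ]), 0.81), (array([0.589, 0.251, 0.006]), 0.7)]
tin []
pepper_mill [(array([0.502, 0.255, 0.006]), 0.65)]
spice_jar [(array([0.458, 0.065, 0.002]), 0.95)]
ramekin [(array([0.417, 0.252, 0.004]), 0.7)]
[ 0.54456056 -0.06969019  0.32490831]
```

View pics/d.png

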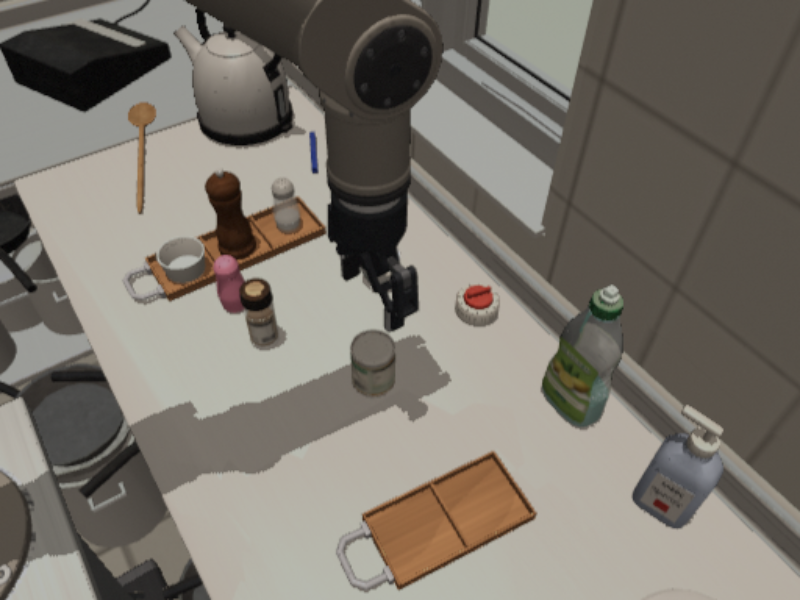

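The long tray is made up: ramekin (183,258), mill (232,215), salt (286,205). The gripper is over the tin (373,362).

Call:
arm_command([
  {"claw": 0, "tx": 0, "ty": -0.002, "tz": 0.02, "ax": 0, "ay": 0, "az": 0},
  {"claw": 0, "tx": 0, "ty": 0, "tz": 0.03, "ax": 0, "ay": 0, "az": 0},
  {"claw": 0, "tx": 0, "ty": 0, "tz": 0.03, "ax": 0, "ay": 0, "az": 0},
  {"claw": 0, "tx": 0, "ty": 0, "tz": 0.025, "ax": 0, "ay": 0, "az": 0},
  {"claw": 0, "tx": 0, "ty": 0, "tz": 0.015, "ax": 0, "ay": 0, "az": 0},
  {"claw": 0.1, "tx": 0, "ty": 0, "tz": 0.005, "ax": 0, "ay": 0, "az": 0},
  {"claw": 0.2, "tx": 0, "ty": 0, "tz": 0, "ax": 0, "ay": 0, "az": 0},
  {"claw": 0.3, "tx": 0, "ty": 0, "tz": 0, "ax": 0, "ay": 0, "az": 0},
  {"claw": 0.4, "tx": 0, "ty": 0, "tz": 0, "ax": 0, "ay": 0, "az": 0},
  {"claw": 1, "tx": 0, "ty": 0, "tz": 0, "ax": 0, "ay": 0, "az": 0},
], squeeze=45)

```text
clock: 25.58
tcp_pos: [0.5449, -0.0732, 0.2009]
orientation: [-0.001, 3.139, 0.0]
contact_force: [0.1, -0.3, -1.9]
grip_width: 0.0561
gripper_force: 48.0
```

Call:
arm_command([
  {"claw": 1, "tx": 0, "ty": 0, "tz": 0, "ax": 0, "ay": 0, "az": 0},
  {"claw": 1, "tx": 0, "ty": 0, "tz": 0, "ax": 0, "ay": 0, "az": 0},
  {"claw": 1, "tx": 0, "ty": 0, "tz": 0, "ax": 0, "ay": 0, "az": 0},
  {"claw": 1, "tx": 0, "ty": 0, "tz": -0.005, "ax": 0, "ay": 0, "az": 0},
  {"claw": 1, "tx": 0, "ty": 0, "tz": -0.01, "ax": 0, "ay": 0, "az": 0},
  {"claw": 1, "tx": 0, "ty": 0, "tz": -0.015, "ax": 0, "ay": 0, "az": 0},
  {"claw": 1, "tx": 0, "ty": 0, "tz": -0.02, "ax": 0, "ay": 0, "az": 0},
  {"claw": 1, "tx": 0, "ty": 0, "tz": -0.02, "ax": 0, "ay": 0, "az": 0},
  {"claw": 1, "tx": 0, "ty": 0, "tz": -0.01, "ax": 0, "ay": 0, "az": 0},
  {"claw": 1, "tx": 0, "ty": 0, "tz": 0, "ax": 0, "ay": 0, "az": 0},
])

```text
clock: 26.42
tcp_pos: [0.5451, -0.0737, 0.2823]
orientation: [0.001, 3.137, -0.0]
contact_force: [0.3, -0.3, -2.2]
grip_width: 0.0564
gripper_force: 48.1
```

Call:
arm_command([
  {"claw": 1, "tx": 0.005, "ty": -0.015, "tz": 0, "ax": 0, "ay": 0, "az": 0},
  {"claw": 1, "tx": 0.01, "ty": -0.025, "tz": 0, "ax": 0, "ay": 0, "az": 0},
  {"claw": 1, "tx": 0.01, "ty": -0.03, "tz": 0, "ax": 0, "ay": 0, "az": 0},
  {"claw": 1, "tx": 0.01, "ty": -0.03, "tz": 0, "ax": 0, "ay": 0, "az": 0},
  {"claw": 1, "tx": 0.01, "ty": -0.03, "tz": 0, "ax": 0, "ay": 0, "az": 0},
  {"claw": 1, "tx": 0.01, "ty": -0.03, "tz": 0, "ax": 0, "ay": 0, "az": 0},
  {"claw": 1, "tx": 0.01, "ty": -0.025, "tz": 0, "ax": 0, "ay": 0, "az": 0},
  {"claw": 1, "tx": 0.01, "ty": -0.018, "tz": 0, "ax": 0, "ay": 0, "az": 0},
  {"claw": 1, "tx": 0, "ty": 0, "tz": 0, "ax": 0, "ay": 0, "az": 0},
  {"claw": 1, "tx": 0, "ty": 0, "tz": 0, "ax": 0, "ay": 0, "az": 0},
])

```text
clock: 27.25
tcp_pos: [0.468, -0.2775, 0.2788]
orientation: [-0.005, -3.14, -0.001]
contact_force: [0.8, 0.1, -1.5]
grip_width: 0.0559
gripper_force: 48.3
```

Call:
arm_command([
  {"claw": 1, "tx": 0, "ty": 0, "tz": 0.02, "ax": 0, "ay": 0, "az": 0},
  {"claw": 1, "tx": 0, "ty": 0, "tz": 0.02, "ax": 0, "ay": 0, "az": 0},
  {"claw": 1, "tx": 0, "ty": 0, "tz": 0.015, "ax": 0, "ay": 0, "az": 0},
  {"claw": 1, "tx": 0, "ty": 0, "tz": 0.008, "ax": 0, "ay": 0, "az": 0},
  {"claw": 1, "tx": 0, "ty": 0, "tz": 0.004, "ax": 0, "ay": 0, "az": 0},
  {"claw": 1, "tx": 0, "ty": 0, "tz": 0, "ax": 0, "ay": 0, "az": 0},
  {"claw": 1, "tx": 0, "ty": 0, "tz": 0, "ax": 0, "ay": 0, "az": 0},
  {"claw": 1, "tx": 0, "ty": 0, "tz": 0, "ax": 0, "ay": 0, "az": 0},
  {"claw": 1, "tx": 0, "ty": 0, "tz": 0, "ax": 0, "ay": 0, "az": 0},
  {"claw": 1, "tx": 0, "ty": 0, "tz": 0, "ax": 0, "ay": 0, "az": 0},
])

```text
clock: 28.08
tcp_pos: [0.4695, -0.2766, 0.2134]
orientation: [0.0, 3.14, -0.001]
contact_force: [-0.2, -0.1, -1.6]
grip_width: 0.0566
gripper_force: 48.2
```

Call:
arm_command([
  {"claw": 1, "tx": -0.001, "ty": 0, "tz": 0.004, "ax": 0, "ay": 0, "az": 0},
  {"claw": 1, "tx": 0, "ty": 0, "tz": 0.003, "ax": 0, "ay": 0, "az": 0},
  {"claw": 1, "tx": 0, "ty": 0, "tz": 0.001, "ax": 0, "ay": 0, "az": 0},
  {"claw": 1, "tx": 0, "ty": 0, "tz": 0.001, "ax": 0, "ay": 0, "az": 0},
  {"claw": 1, "tx": 0, "ty": 0, "tz": 0, "ax": 0, "ay": 0, "az": 0},
  {"claw": 1, "tx": 0, "ty": 0, "tz": 0, "ax": 0, "ay": 0, "az": 0},
  {"claw": 1, "tx": 0, "ty": 0, "tz": 0, "ax": 0, "ay": 0, "az": 0},
  {"claw": 1, "tx": 0, "ty": 0, "tz": 0, "ax": 0, "ay": 0, "az": 0},
  {"claw": 1, "tx": 0, "ty": 0, "tz": 0, "ax": 0, "ay": 0, "az": 0},
  {"claw": 1, "tx": 0, "ty": 0, "tz": 0, "ax": 0, "ay": 0, "az": 0},
])

```text
clock: 28.92
tcp_pos: [0.4701, -0.2763, 0.2038]
orientation: [-0.0, -3.141, -0.001]
contact_force: [-2.4, 2.3, 5.8]
grip_width: 0.0565
gripper_force: 48.6
```

Call:
arm_command([
  {"claw": 0.3, "tx": 0, "ty": 0, "tz": 0, "ax": 0, "ay": 0, "az": 0},
  {"claw": 0.2, "tx": 0, "ty": 0, "tz": 0, "ax": 0, "ay": 0, "az": 0},
  {"claw": 0.1, "tx": 0, "ty": 0, "tz": 0, "ax": 0, "ay": 0, "az": 0},
  {"claw": 0, "tx": 0, "ty": 0, "tz": 0, "ax": 0, "ay": 0, "az": 0},
  {"claw": 0, "tx": 0, "ty": 0, "tz": 0, "ax": 0, "ay": 0, "az": 0},
  {"claw": 0, "tx": 0, "ty": 0, "tz": -0.015, "ax": 0, "ay": 0, "az": 0},
  {"claw": 0, "tx": 0, "ty": 0, "tz": -0.025, "ax": 0, "ay": 0, "az": 0},
  {"claw": 0, "tx": 0, "ty": 0, "tz": -0.03, "ax": 0, "ay": 0, "az": 0},
  {"claw": 0, "tx": 0, "ty": 0, "tz": -0.035, "ax": 0, "ay": 0, "az": 0},
  {"claw": 0, "tx": 0, "ty": 0, "tz": -0.025, "ax": 0, "ay": 0, "az": 0},
])

```text
clock: 29.75
tcp_pos: [0.4704, -0.2767, 0.3362]
orientation: [0.001, 3.14, -0.001]
contact_force: [0.6, 0.4, -0.2]
grip_width: 0.0856
gripper_force: 0.0
```

Call:
arm_command([
  {"claw": 0, "tx": 0.001, "ty": 0.025, "tz": 0, "ax": 0, "ay": 0, "az": 0},
  {"claw": 0, "tx": 0.001, "ty": 0.035, "tz": 0, "ax": 0, "ay": 0, "az": 0},
  {"claw": 0, "tx": 0.002, "ty": 0.038, "tz": 0, "ax": 0, "ay": 0, "az": 0},
  {"claw": 0, "tx": 0.002, "ty": 0.038, "tz": 0, "ax": 0, "ay": 0, "az": 0},
  {"claw": 0, "tx": 0.002, "ty": 0.038, "tz": 0, "ax": 0, "ay": 0, "az": 0},
  {"claw": 0.2, "tx": 0.002, "ty": 0.038, "tz": 0, "ax": 0, "ay": 0, "az": 0},
  {"claw": 0.2, "tx": 0.002, "ty": 0.038, "tz": 0, "ax": 0, "ay": 0, "az": 0},
  {"claw": 0.2, "tx": 0.002, "ty": 0.038, "tz": 0, "ax": 0, "ay": 0, "az": 0},
  {"claw": 0.2, "tx": 0, "ty": 0.032, "tz": 0, "ax": 0, "ay": 0, "az": 0},
  {"claw": 0.2, "tx": 0, "ty": 0.024, "tz": 0, "ax": 0, "ay": 0, "az": 0},
])

```text
clock: 30.58
tcp_pos: [0.4558, 0.0706, 0.3339]
orientation: [-0.004, 3.141, 0.001]
contact_force: [-0.1, 0.7, 0.2]
grip_width: 0.068
gripper_force: 0.0
```

Run:
```python
from h import *
f=r.grab_frame("scene");cv2.imwrite("pics/e.png",cv2.resize(f[:,:,::-1],(800,600)))
for t in("tin","spice_jar","cup","timer"): print(t,[(np.round(w("scene",d["location"]),3),round(d["confidence"],2)) for d in r.tip_of(t,"scene")])
print(r.get_obs()["tcp_pos"])
```

```text
tin [(array([ 0.473, -0.276,  0.003]), 0.73), (array([ 0.658,  0.068, -0.   ]), 0.29)]
spice_jar [(array([0.456, 0.068, 0.003]), 0.67)]
cup [(array([ 0.658,  0.066, -0.003]), 0.84)]
timer [(array([ 0.732, -0.051,  0.005]), 0.66)]
[0.45622626 0.0668353  0.33360409]
```

View pics/e.png

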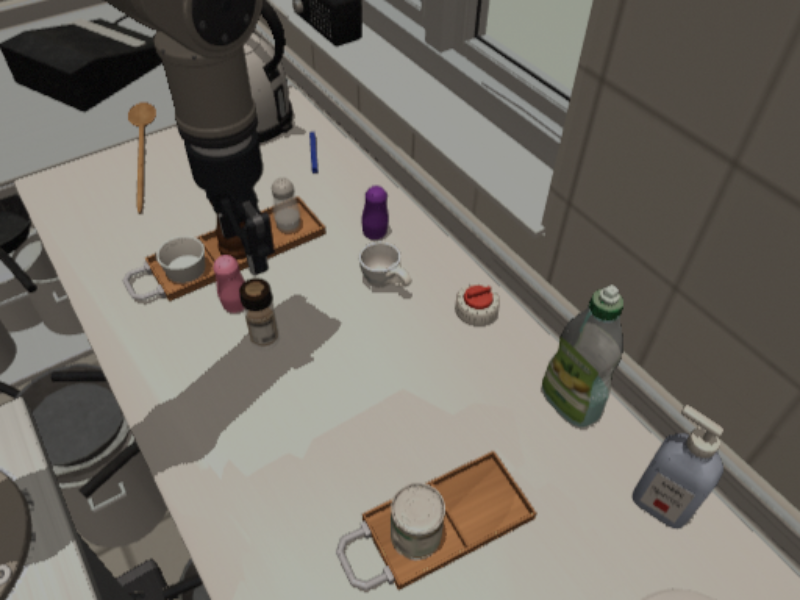

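The tin stands in the first short-tray well at (418,520). The gripper is over the jar (260,312), clear of the pink shaker.

Call:
arm_command([
  {"claw": 0.2, "tx": 0, "ty": 0.001, "tz": 0.02, "ax": 0, "ay": 0, "az": 0},
  {"claw": 0.2, "tx": 0, "ty": 0, "tz": 0.025, "ax": 0, "ay": 0, "az": 0},
  {"claw": 0.2, "tx": 0, "ty": 0, "tz": 0.025, "ax": 0, "ay": 0, "az": 0},
  {"claw": 0.2, "tx": 0, "ty": 0, "tz": 0.025, "ax": 0, "ay": 0, "az": 0},
  {"claw": 0.2, "tx": 0, "ty": 0, "tz": 0.013, "ax": 0, "ay": 0, "az": 0},
  {"claw": 0.3, "tx": 0, "ty": 0, "tz": 0, "ax": 0, "ay": 0, "az": 0},
  {"claw": 0.4, "tx": 0, "ty": 0, "tz": 0, "ax": 0, "ay": 0, "az": 0},
  {"claw": 0.5, "tx": 0, "ty": 0, "tz": 0, "ax": 0, "ay": 0, "az": 0},
  {"claw": 1, "tx": 0, "ty": 0, "tz": 0, "ax": 0, "ay": 0, "az": 0},
  {"claw": 1, "tx": 0, "ty": 0, "tz": 0, "ax": 0, "ay": 0, "az": 0},
], squeeze=35)

```text
clock: 31.67
tcp_pos: [0.4568, 0.0684, 0.2267]
orientation: [0.001, 3.139, 0.001]
contact_force: [0.2, -1.1, 0.8]
grip_width: 0.0401
gripper_force: 35.4
```

Call:
arm_command([
  {"claw": 1, "tx": 0, "ty": 0, "tz": 0, "ax": 0, "ay": 0, "az": 0},
  {"claw": 1, "tx": 0, "ty": 0, "tz": 0, "ax": 0, "ay": 0, "az": 0},
  {"claw": 1, "tx": 0, "ty": 0, "tz": -0.005, "ax": 0, "ay": 0, "az": 0},
  {"claw": 1, "tx": 0, "ty": 0, "tz": -0.01, "ax": 0, "ay": 0, "az": 0},
  {"claw": 1, "tx": 0, "ty": 0, "tz": -0.02, "ax": 0, "ay": 0, "az": 0},
  {"claw": 1, "tx": 0, "ty": 0, "tz": -0.025, "ax": 0, "ay": 0, "az": 0},
  {"claw": 1, "tx": 0, "ty": 0, "tz": -0.025, "ax": 0, "ay": 0, "az": 0},
  {"claw": 1, "tx": 0, "ty": 0, "tz": -0.02, "ax": 0, "ay": 0, "az": 0},
  {"claw": 1, "tx": 0, "ty": 0, "tz": -0.01, "ax": 0, "ay": 0, "az": 0},
  {"claw": 1, "tx": 0, "ty": 0, "tz": 0, "ax": 0, "ay": 0, "az": 0},
])

```text
clock: 32.5
tcp_pos: [0.4568, 0.0688, 0.3432]
orientation: [0.0, 3.137, 0.002]
contact_force: [0.0, 0.3, -1.9]
grip_width: 0.04
gripper_force: 35.6
```

Call:
arm_command([
  {"claw": 1, "tx": -0.005, "ty": -0.015, "tz": 0, "ax": 0, "ay": 0, "az": 0},
  {"claw": 1, "tx": -0.01, "ty": -0.025, "tz": 0, "ax": 0, "ay": 0, "az": 0},
  {"claw": 1, "tx": -0.01, "ty": -0.03, "tz": 0, "ax": 0, "ay": 0, "az": 0},
  {"claw": 1, "tx": -0.01, "ty": -0.03, "tz": 0, "ax": 0, "ay": 0, "az": 0},
  {"claw": 1, "tx": -0.01, "ty": -0.03, "tz": 0, "ax": 0, "ay": 0, "az": 0},
  {"claw": 1, "tx": -0.01, "ty": -0.03, "tz": 0, "ax": 0, "ay": 0, "az": 0},
  {"claw": 1, "tx": -0.01, "ty": -0.03, "tz": 0, "ax": 0, "ay": 0, "az": 0},
  {"claw": 1, "tx": -0.01, "ty": -0.03, "tz": 0, "ax": 0, "ay": 0, "az": 0},
  {"claw": 1, "tx": -0.01, "ty": -0.03, "tz": 0, "ax": 0, "ay": 0, "az": 0},
  {"claw": 1, "tx": -0.01, "ty": -0.03, "tz": 0, "ax": 0, "ay": 0, "az": 0},
])

```text
clock: 33.33
tcp_pos: [0.551, -0.2126, 0.3389]
orientation: [0.0, -3.139, -0.001]
contact_force: [0.3, 1.2, -1.4]
grip_width: 0.0399
gripper_force: 35.6
```

Call:
arm_command([
  {"claw": 1, "tx": -0.005, "ty": -0.03, "tz": 0, "ax": 0, "ay": 0, "az": 0},
  {"claw": 1, "tx": 0, "ty": -0.025, "tz": 0, "ax": 0, "ay": 0, "az": 0},
  {"claw": 1, "tx": 0, "ty": -0.02, "tz": 0, "ax": 0, "ay": 0, "az": 0},
  {"claw": 1, "tx": 0, "ty": 0, "tz": 0, "ax": 0, "ay": 0, "az": 0},
  {"claw": 1, "tx": 0, "ty": 0, "tz": 0.02, "ax": 0, "ay": 0, "az": 0},
  {"claw": 1, "tx": 0, "ty": 0, "tz": 0.025, "ax": 0, "ay": 0, "az": 0},
  {"claw": 1, "tx": 0, "ty": 0, "tz": 0.02, "ax": 0, "ay": 0, "az": 0},
  {"claw": 1, "tx": 0, "ty": 0, "tz": 0.01, "ax": 0, "ay": 0, "az": 0},
  {"claw": 1, "tx": 0, "ty": 0, "tz": 0, "ax": 0, "ay": 0, "az": 0},
  {"claw": 1, "tx": 0, "ty": 0, "tz": 0, "ax": 0, "ay": 0, "az": 0},
])

```text
clock: 34.17
tcp_pos: [0.5562, -0.286, 0.265]
orientation: [0.0, -3.14, -0.001]
contact_force: [-0.6, -0.3, -1.3]
grip_width: 0.04
gripper_force: 35.7
```

Call:
arm_command([
  {"claw": 1, "tx": -0.001, "ty": 0, "tz": 0.012, "ax": 0, "ay": 0, "az": 0},
  {"claw": 1, "tx": 0, "ty": 0, "tz": 0.01, "ax": 0, "ay": 0, "az": 0},
  {"claw": 1, "tx": 0, "ty": 0, "tz": 0.006, "ax": 0, "ay": 0, "az": 0},
  {"claw": 1, "tx": 0, "ty": 0, "tz": 0.003, "ax": 0, "ay": 0, "az": 0},
  {"claw": 1, "tx": 0, "ty": 0, "tz": 0.002, "ax": 0, "ay": 0, "az": 0},
  {"claw": 1, "tx": 0, "ty": 0, "tz": 0.001, "ax": 0, "ay": 0, "az": 0},
  {"claw": 1, "tx": 0, "ty": 0, "tz": 0.001, "ax": 0, "ay": 0, "az": 0},
  {"claw": 1, "tx": 0, "ty": 0, "tz": 0, "ax": 0, "ay": 0, "az": 0},
  {"claw": 1, "tx": 0, "ty": 0, "tz": 0, "ax": 0, "ay": 0, "az": 0},
  {"claw": 1, "tx": 0, "ty": 0, "tz": 0, "ax": 0, "ay": 0, "az": 0},
])

```text
clock: 35.0
tcp_pos: [0.5573, -0.2865, 0.231]
orientation: [0.0, 3.141, -0.0]
contact_force: [-0.1, -0.1, -1.6]
grip_width: 0.0399
gripper_force: 35.7
```

Call:
arm_command([
  {"claw": 1, "tx": 0, "ty": 0, "tz": 0.001, "ax": 0, "ay": 0, "az": 0},
  {"claw": 1, "tx": 0, "ty": 0, "tz": 0.001, "ax": 0, "ay": 0, "az": 0},
  {"claw": 1, "tx": 0, "ty": 0, "tz": 0, "ax": 0, "ay": 0, "az": 0},
  {"claw": 1, "tx": 0, "ty": 0, "tz": 0, "ax": 0, "ay": 0, "az": 0},
  {"claw": 1, "tx": 0, "ty": 0, "tz": 0, "ax": 0, "ay": 0, "az": 0},
  {"claw": 1, "tx": 0, "ty": 0, "tz": 0, "ax": 0, "ay": 0, "az": 0},
  {"claw": 1, "tx": 0, "ty": 0, "tz": 0, "ax": 0, "ay": 0, "az": 0},
  {"claw": 1, "tx": 0, "ty": 0, "tz": 0, "ax": 0, "ay": 0, "az": 0},
  {"claw": 1, "tx": 0, "ty": 0, "tz": 0, "ax": 0, "ay": 0, "az": 0},
  {"claw": 1, "tx": 0, "ty": 0, "tz": 0, "ax": 0, "ay": 0, "az": 0},
])

```text
clock: 35.83
tcp_pos: [0.5575, -0.2865, 0.2298]
orientation: [0.0, 3.141, -0.0]
contact_force: [-1.8, 1.7, 5.9]
grip_width: 0.0403
gripper_force: 36.4
```

Contact; release, lift and back away.

Call:
arm_command([
  {"claw": 0.45, "tx": 0, "ty": 0, "tz": 0, "ax": 0, "ay": 0, "az": 0},
  {"claw": 0.3, "tx": 0, "ty": 0, "tz": 0, "ax": 0, "ay": 0, "az": 0},
  {"claw": 0.2, "tx": 0, "ty": 0, "tz": 0, "ax": 0, "ay": 0, "az": 0},
  {"claw": 0.1, "tx": 0, "ty": 0, "tz": 0, "ax": 0, "ay": 0, "az": 0},
  {"claw": 0, "tx": 0, "ty": 0, "tz": 0, "ax": 0, "ay": 0, "az": 0},
  {"claw": 0, "tx": 0, "ty": 0, "tz": -0.01, "ax": 0, "ay": 0, "az": 0},
  {"claw": 0, "tx": 0, "ty": 0, "tz": -0.02, "ax": 0, "ay": 0, "az": 0},
  {"claw": 0, "tx": 0, "ty": 0, "tz": -0.03, "ax": 0, "ay": 0, "az": 0},
  {"claw": 0, "tx": 0, "ty": 0, "tz": -0.04, "ax": 0, "ay": 0, "az": 0},
  {"claw": 0, "tx": 0, "ty": 0, "tz": -0.04, "ax": 0, "ay": 0, "az": 0},
])

```text
clock: 36.67
tcp_pos: [0.5567, -0.2863, 0.3702]
orientation: [-0.0, -3.14, -0.001]
contact_force: [1.8, -0.3, 0.3]
grip_width: 0.085
gripper_force: 0.0
```

Call:
arm_command([
  {"claw": 0, "tx": 0, "ty": 0.02, "tz": 0, "ax": 0, "ay": 0, "az": 0},
  {"claw": 0, "tx": 0, "ty": 0.03, "tz": 0, "ax": 0, "ay": 0, "az": 0},
  {"claw": 0, "tx": 0, "ty": 0.03, "tz": 0, "ax": 0, "ay": 0, "az": 0},
  {"claw": 0, "tx": 0, "ty": 0.03, "tz": 0, "ax": 0, "ay": 0, "az": 0},
  {"claw": 0, "tx": 0, "ty": 0.03, "tz": 0, "ax": 0, "ay": 0, "az": 0},
  {"claw": 0, "tx": 0, "ty": 0.03, "tz": 0, "ax": 0, "ay": 0, "az": 0},
  {"claw": 0, "tx": 0, "ty": 0.03, "tz": 0, "ax": 0, "ay": 0, "az": 0},
  {"claw": 0, "tx": 0, "ty": 0, "tz": 0, "ax": 0, "ay": 0, "az": 0},
  {"claw": 0, "tx": 0, "ty": 0, "tz": 0, "ax": 0, "ay": 0, "az": 0},
  {"claw": 0, "tx": 0, "ty": 0, "tz": 0, "ax": 0, "ay": 0, "az": 0},
])

```text
clock: 37.5
tcp_pos: [0.5572, -0.087, 0.3693]
orientation: [0.0, 3.141, -0.001]
contact_force: [0.1, -2.0, -0.3]
grip_width: 0.0852
gripper_force: 0.0
```

Run:
```python
from h import *
L=np.array([.503,.2515]);S=np.array([.5137,-.281]);a=np.deg2rad(-6.1);Q=np.array([[np.cos(a),-np.sin(a)],[np.sin(a),np.cos(a)]])
for n in("scene","top"):
  f=r.grab_frame(n)
  if n=="top":cv2.imwrite("pics/g.png",cv2.resize(f[:,:,::-1],(800,600)))
  else:cv2.imwrite("pics/f.png",cv2.resize(f[:,:,::-1],(800,600)))
  for t in("ramekin","pepper_mill","salt_shaker","tin","spice_jar","cup","timer"):
    for d in r.tip_of(t,n):
      p=w(n,d["location"]);print(n,t,np.round(p,3),round(d["confidence"],2),"L",np.round(p[:2]-L,3),"S",np.round(Q.T@(p[:2]-S),3))
```

```text
scene ramekin [0.417 0.253 0.003] 0.68 L [-0.086  0.002] S [-0.153  0.521]
scene pepper_mill [0.5   0.253 0.007] 0.8 L [-0.003  0.001] S [-0.07   0.529]
scene salt_shaker [ 0.451  0.151 -0.001] 0.78 L [-0.052 -0.1  ] S [-0.109  0.423]
scene tin [ 0.471 -0.279  0.001] 0.79 L [-0.032 -0.531] S [-0.043 -0.003]
scene spice_jar [ 0.56  -0.287  0.005] 0.95 L [ 0.057 -0.539] S [ 0.047 -0.001]
scene spice_jar [ 0.73  -0.05   0.002] 0.34 L [ 0.227 -0.302] S [0.191 0.253]
scene cup [ 0.655  0.065 -0.   ] 0.72 L [ 0.152 -0.186] S [0.104 0.359]
scene timer [ 0.732 -0.054  0.006] 0.87 L [ 0.229 -0.306] S [0.193 0.249]
top ramekin [0.416 0.252 0.004] 0.64 L [-0.087  0.001] S [-0.154  0.52 ]
top pepper_mill [0.504 0.255 0.003] 0.84 L [0.001 0.003] S [-0.067  0.532]
top salt_shaker [0.589 0.25  0.005] 0.86 L [ 0.086 -0.001] S [0.018 0.536]
top salt_shaker [ 0.698  0.166 -0.002] 0.8 L [ 0.195 -0.086] S [0.136 0.464]
top salt_shaker [ 0.472 -0.277  0.005] 0.66 L [-0.031 -0.528] S [-0.042 -0.   ]
top salt_shaker [0.449 0.146 0.001] 0.61 L [-0.054 -0.105] S [-0.109  0.418]
top salt_shaker [0.511 0.253 0.003] 0.37 L [0.008 0.001] S [-0.059  0.53 ]
top tin [ 0.47  -0.274  0.004] 0.9 L [-0.033 -0.525] S [-0.044  0.003]
top tin [0.417 0.251 0.005] 0.4 L [-0.086 -0.   ] S [-0.153  0.519]
top spice_jar [ 0.554 -0.284  0.005] 0.88 L [ 0.051 -0.535] S [0.041 0.002]
top cup [ 0.652  0.059 -0.002] 0.91 L [ 0.149 -0.192] S [0.101 0.353]
top timer [ 0.504  0.251 -0.   ] 0.67 L [ 0.001 -0.   ] S [-0.066  0.528]
top timer [ 0.735 -0.056  0.005] 0.61 L [ 0.232 -0.308] S [0.196 0.247]
top timer [0.655 0.064 0.002] 0.61 L [ 0.152 -0.188] S [0.104 0.358]
```

View pics/f.png

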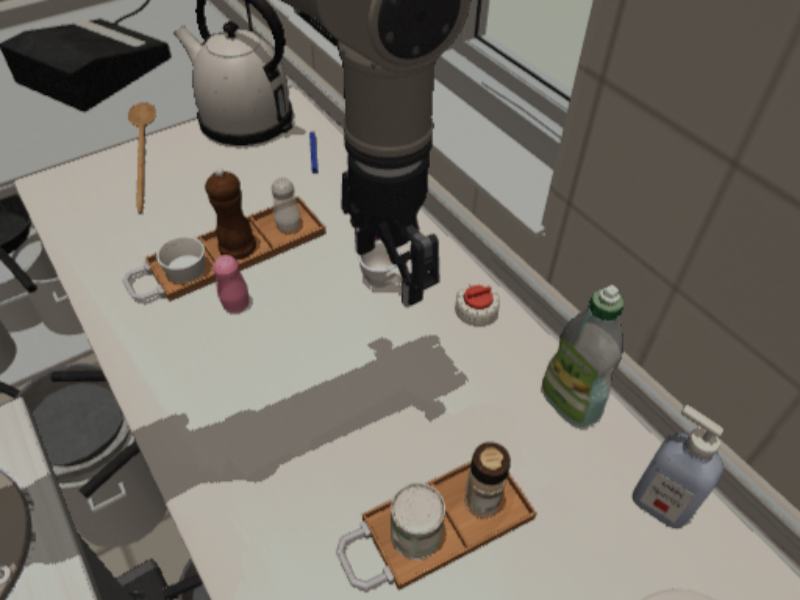

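View pics/g.png

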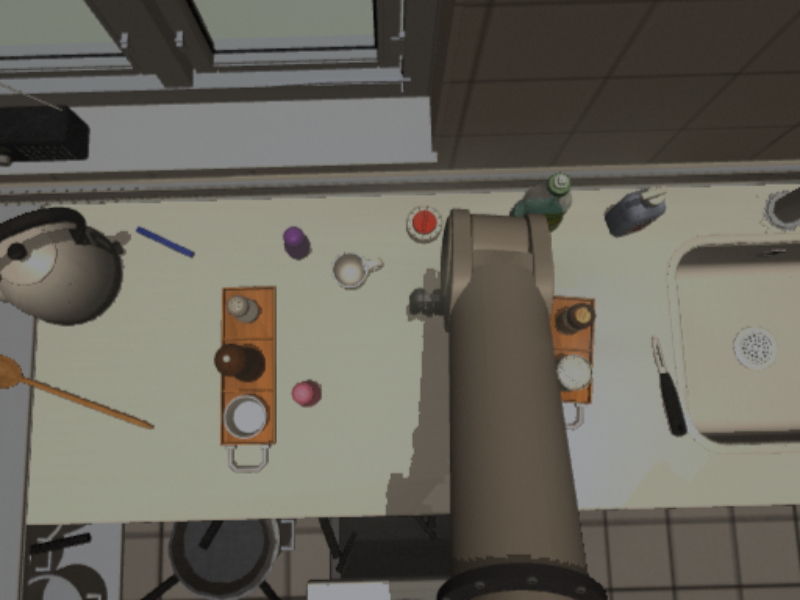

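In both views all five things stand upright in their wells, within about 5 mm of centre. The cup (350,270) and timer (425,224) in the top view have not moved, and the gripper is clear. Handing in.

```bash
python3 -c "
from bench import r
print(r.hand_in())"
```

```text
the job is handed in; nothing more can be done
None
```

Job handed in with no verdict returned; on the final check all five things stood upright within about 5 mm of their well centres, and the cup and timer had not moved.

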